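Turn lamp brackets over in the flipper jig

TASK

Lay the half-raised flipper of the turnover jig fully open, slide the vise jaw fully open, lift out the finished lamp bracket, and seat it and every other bracket lying on the bench lug-up in the flipper's pockets, one to a pocket. With all of them seated, swing the flipper right over so that they drop face-down into the wooden nests, then swing it back open and push the vise jaw home again. All brackets must finish flat in the nests, back up; leave the other things on the bench where they are.

Things in the scene. Friction and masses are not known exactly. Their poses are not given: they have to be found in the camera images.
- bracket_a: aluminium lamp bracket (all alike), starts clamped in the vise, lug up: base plate 70 x 46 x 12 mm with an upright lug 36 x 16 mm, 28 mm high, in the middle of its face; about 0.16 kg. Origin: centre of the flat back. x along the 70 mm length and the lug's 36 mm, y along the 46 mm width and the lug's 16 mm, z out of the face through the lug. A half turn about z makes no difference
- bracket_b: aluminium lamp bracket (all alike), if present, starts on the bench, lug up: base plate 70 x 46 x 12 mm with an upright lug 36 x 16 mm, 28 mm high, in the middle of its face; about 0.16 kg. Origin: centre of the flat back. x along the 70 mm length and the lug's 36 mm, y along the 46 mm width and the lug's 16 mm, z out of the face through the lug. A half turn about z makes no difference
- bracket_c: aluminium lamp bracket (all alike), if present, starts on the bench, lug up: base plate 70 x 46 x 12 mm with an upright lug 36 x 16 mm, 28 mm high, in the middle of its face; about 0.16 kg. Origin: centre of the flat back. x along the 70 mm length and the lug's 36 mm, y along the 46 mm width and the lug's 16 mm, z out of the face through the lug. A half turn about z makes no difference
- jig: the wooden turnover jig, fixed, 215 mm along x (the hinge) by 235 mm along y; origin on the bench under the middle of the hinge. The flipper lies on its +y half when open, the three nests are on its -y half
- hinge (a point): middle of the jig's hinge axis, 58 mm above the bench. x runs along the hinge, y (level) points to the side where the flipper lies when open, -y to the nests, z up
- flipper (a joint): angle of the flipper, 181 mm long, starting half raised (0.5 to 1.2): 0 = lying open, pockets up, 3.14 = swung over the top onto the nests, pockets down. Stiff hinge (0.8 N m): it stays where it is left; lifting it loaded takes about 10 N at the bar. A bracket stands on its pocket's hinge-side stop, tips out just past upright and is laid in the nest as the flipper comes down
- flipper_bar (a point): centre of the flipper's round grip bar, 14 mm thick, 90 mm between its end arms, parallel to the hinge, 150 mm from its axis, 50 mm clear of the flipper's edge; 58 mm above the bench at 0 and 3.14, 208 mm at 1.57. The point turns with the flipper. A downward gripper pinching across the bar can follow the whole arc, the bar turning between its fingers
- pocket0 (a point): floor centre of flipper pocket 0 (58 mm apart along the hinge, 47.5 mm from its axis), 58 mm above the bench when open. A bracket goes in with its 70 mm along the point's y (across the hinge), 46 mm along x; inside 75 x 51 mm, walls 5 mm high; on the hinge side a 22 mm wide stop 15 mm high; z out of the pocket. Any bracket, any pocket
- pocket1 (a point): floor centre of flipper pocket 1 (58 mm apart along the hinge, 47.5 mm from its axis), 58 mm above the bench when open. A bracket goes in with its 70 mm along the point's y (across the hinge), 46 mm along x; inside 75 x 51 mm, walls 5 mm high; on the hinge side a 22 mm wide stop 15 mm high; z out of the pocket. Any bracket, any pocket
- pocket2 (a point): floor centre of flipper pocket 2 (58 mm apart along the hinge, 47.5 mm from its axis), 58 mm above the bench when open. A bracket goes in with its 70 mm along the point's y (across the hinge), 46 mm along x; inside 75 x 51 mm, walls 5 mm high; on the hinge side a 22 mm wide stop 15 mm high; z out of the pocket. Any bracket, any pocket
- nest0 (a point): centre of wooden nest 0, which gets what was in pocket 0, on the level of its two ledges 43 mm above the bench: a turned bracket's face rests on them, its lug hanging in the 26 mm trench between. Rims 7 mm high all round, 53 mm apart along x, 81 mm across; 57 mm from the axis; x along the hinge, z up. Nested, the bracket's back is up, 55 mm above the bench
- nest1 (a point): centre of wooden nest 1, which gets what was in pocket 1, on the level of its two ledges 43 mm above the bench: a turned bracket's face rests on them, its lug hanging in the 26 mm trench between. Rims 7 mm high all round, 53 mm apart along x, 81 mm across; 57 mm from the axis; x along the hinge, z up. Nested, the bracket's back is up, 55 mm above the bench
- nest2 (a point): centre of wooden nest 2, which gets what was in pocket 2, on the level of its two ledges 43 mm above the bench: a turned bracket's face rests on them, its lug hanging in the 26 mm trench between. Rims 7 mm high all round, 53 mm apart along x, 81 mm across; 57 mm from the axis; x along the hinge, z up. Nested, the bracket's back is up, 55 mm above the bench
- jaw (a joint): travel of the vise's sliding jaw: 0 = closed (start), 0.045 m = fully open. It slides along the vise's x, away from the bracket, with 4 N of friction, and stays where it is left. Closed, its lip overhangs the end of the bracket by 5 mm, so the bracket cannot be lifted
- jaw_post (a point): top centre of the upright steel grip post on the sliding jaw: 24 mm along x, 18 mm along y, 40 mm high above the jaw (jaw top 45 mm, post top 85 mm above the bench). x = the jaw's opening direction
- vise_bed (a point): centre of the clamped bracket's place on the vise bed, 25 mm above the bench; x = the jaw's opening direction. Fixed jaw 36 mm away on -x; jaws 45 mm above the bench; bed 66 mm wide, from 70 mm on -x to 130 mm on +x of this point
- jar: screw-top jar, 60 mm across, 90 mm high; bystander, not part of the job; origin at its underside
- screwdriver: screwdriver lying on the bench; bystander, not part of the job; origin at its underside
- leaf1: glass leaf disc, 72 mm across, 12 mm thick; bystander, not part of the job; origin at its underside
- leaf2: glass leaf disc, 72 mm across, 12 mm thick; bystander, not part of the job; origin at its underside
- hexkey: bent hex key, 100 mm long; bystander, not part of the job; origin at its underside
- offcut: wooden offcut 50 x 100 x 30 mm; bystander, not part of the job; origin at its underside
Not all that is in view belongs to the job. Leave any black or red look-alike of the bracket_a alone.

How it is judged:
By the outcome, as a careful person would: the job done as asked, in the order asked, and still so for the second after the job is handed in, with the robot touching nothing.
Of bracket_b, bracket_c only 1 to 2 are there at a start; the rules pass over those that are not, and their reading is None.
At some moment in a run one of bracket_b, bracket_c may be knocked a few centimetres aside while the robot is not near it.
Once in a run the grip may slacken for a moment while it holds something.
It also fails if it takes over 200 s, if anything falls off the work surface, if the arm or the gripper's body presses on something with over 40 N, if the wrist force passes 120 N, or if a joint passes its speed limit or range.

ROBOT

A 6-joint arm with a two-finger parallel gripper is mounted at the origin on the work surface. World frame = base frame: x ahead of the robot, y to its left, z up, the work surface at z = 0. Lengths are in m, angles in rad, forces in N, time in s.
With the tool pointing down it reaches from about 0.4 to 0.825 m from the base axis. Payload 7 kg.
Tool frame: the origin (TCP) lies on the centre line of the jaws, within the pads' length; the fingertips stand 22 mm ahead of it and the grasp point (between the pads) lies 3 mm ahead of it; z points along the fingers, y is the line along which they close (so a half turn about z gives the same grasp; the last joint's range is limited). The gripper opens to 88 mm and grips with 3 to 60 N. Pads are 19 mm wide; open, the fingers measure 130 mm over their backs; the gripper's body (78 mm by 193 mm) begins 47 mm behind the grasp point.
Start: joints at [1.533, 0.359, 0.012, 0, -1.224, -0.288], TCP at [0.216, 0.639, 0.249] pointing down, gripper open.
Joint ranges: [-3.07, 3.07], [-1.43, 2.12], [-1.02, 1.25], [-3.03, 1.67], [-3.05, -0], [-3.03, 3.03]. Speed limits (rad/s): [2.39, 2.39, 3.01, 3.14, 3.14, 3.14].

INTERFACE

Orientations are given as [roll, pitch, yaw] about the fixed x, y, z axes, in that order (R = Rz(yaw) Ry(pitch) Rx(roll)).
In Python, from station import monitor, viewer, order gives the robot as it stands. The module is installed in compiled form; this text tells all that it offers.
- The arm moves only by the tool servo_tool, never from a script. Its argument "targets" is a list of rows, each an object with "angular": the turn, a rotation vector about the tool's x, y, z in degrees, a list of three; "xyz": the shift along the tool's x, y, z in cm, a list of three; "claw": the finger opening in cm, from 0 to 8.76. A call has 1 to 20 rows; each row shifts and turns the commanded pose from where the row before left it, along the tool's axes as they then stand; what a row does not reach is not made up. A row lasts 1/10 s, in which the tool goes at most 50 mm and 8.59 degrees, less where a joint would pass 70% of its speed; a pose out of reach is approached as far as the arm can. A call is refused whole if a number of a shift passes 5 or a number of a turn 8.59, either way. A call with a gripper value outside its range is refused whole. The fingers move at their own pace and stop on an object; "force" is the grip in N (left out, the last holds). Time passes only in rows, so rows that do not move let the fingers close. It gives the time, the measured TCP pose, the force, the opening and the grip force at its end, in the units of the state.
- monitor.get_state(): the state, without advancing time (a new reading comes with each control period).
- viewer.grab_frame(name): name is "side" or "top" or "wrist"; returns a dict with "color" (400x640x3 uint8, blue, green, red), "fovy" (degrees; the focal length in pixels is half the picture's height over the tangent of half this angle, whatever the lens; pixels are square), "cx", "cy" (the principal point, pixels), "R" (3x3) and "t" (3): a world point X has camera coordinates R X + t. Camera axes: x right, y down, z forward; pixel columns grow to the right and rows downward; lengths in m; the calibration is good to about 2 mm. A picture is of the moment at which its call begins. There is no depth.
- order.job_done(): hands the job in; it is judged then, once.
The state is a dict: "t": time; "q": joint angles; "qd": joint speeds; "joint_efforts": joint torques, N m; "eef_pos": TCP position; "ee_rot": TCP orientation; "force": force on the tool from outside, world axes, zero at the start; "moment": the same for the moment, N m; "width": finger opening in m; "gripper_force": force on a finger pad.
Only numpy, scipy, OpenCV 4.12 (cv2) and the standard library are available. Lean on these libraries where they do the work, as an engineer would, in place of code of your own. Each camera call takes 0.05 s, during which the arm holds its last target. There are 200 camera calls.

## Working session

There is one attempt and no reset: what is moved stays moved. The work goes in short steps, Python scripts to look and compute and a tool call to move; the robot and the scene stay as the last step left them, time stands still between calls to the robot, and variables do not carry over. Pictures are saved under pics/ and viewed, at most 14 in all, crops included, and the job is handed in when it is done.

Besides the shell and the picture viewer there is one more tool, called after ">>>" in YAML: its name, and indented under it one key for each argument. servo_tool: Moves the arm, as the interface text tells. Its arguments: {"type":"object","properties":{"targets":{"type":"array"},"force":{"type":"number"}},"required":["targets"]}

```bash
mkdir -p pics; cat > h.py <<'E'
import numpy as np, cv2
from station import monitor, viewer, order
from scipy.spatial.transform import Rotation as Ro
def grab(n,f=None):
    d=viewer.grab_frame(n)
    if f: cv2.imwrite('pics/'+f,d['color'])
    return d
def ray(d,uv):
    f=200/np.tan(np.radians(d['fovy'])/2)
    R=np.array(d['R']);t=np.array(d['t'])
    c=-R.T@t
    v=R.T@np.array([(uv[0]-d['cx'])/f,(uv[1]-d['cy'])/f,1])
    return c,v
def onz(d,uv,z):
    c,v=ray(d,uv); return c+v*(z-c[2])/v[2]
def proj(d,X):
    f=200/np.tan(np.radians(d['fovy'])/2)
    p=np.array(d['R'])@np.array(X)+np.array(d['t']); return np.array([d['cx'],d['cy']])+f*p[:2]/p[2]
E
python3 - <<'E'
from h import *
import pickle
for n in ['top','side','wrist']:
    d=grab(n,n+'0.png'); pickle.dump(d,open(n+'0.pkl','wb'))
    print(n,d['fovy'],d['cx'],d['cy'],-np.array(d['R']).T@d['t'],np.round(d['R'],3).tolist())
print(monitor.get_state())
E
```

```text
top 49.629672621361635 314.6518958051111 195.338214772451 [0.47353035 0.01732128 1.01249483] [[-0.021, -1.0, -0.004], [-0.996, 0.021, -0.087], [0.087, 0.003, -0.996]]
side 43.0743338985904 323.28311357162437 193.07194653301997 [0.3769565  0.83276409 0.8507757 ] [[-0.976, -0.218, -0.006], [-0.144, 0.668, -0.73], [0.163, -0.712, -0.683]]
wrist 62.02918561170582 314.42074176823246 195.09390757523587 [0.28869768 0.61680852 0.38435608] [[-0.32, -0.948, 0.002], [-0.91, 0.307, 0.279], [-0.265, 0.087, -0.96]]
{'t': 0.15, 'q': array([ 1.53307856e+00,  3.59235585e-01,  1.12564905e-02, -2.40709230e-04,
       -1.22407968e+00, -2.88082349e-01]), 'qd': array([-0.00195139, -0.00155205,  0.00220032,  0.00206096, -0.00029818,
        0.00018015]), 'joint_efforts': array([-9.78491630e-05, -5.83272457e+01,  2.93290257e+01,  7.00113639e+00,
        8.83286964e-03, -1.07203771e-04]), 'eef_pos': array([0.21597484, 0.63915649, 0.24782625]), 'ee_rot': array([ 3.14031794e+00, -1.41723708e-04, -3.25881964e-01]), 'force': array([0.09421291, 0.12651052, 0.14754339]), 'moment': array([-0.02246044,  0.01038215, -0.00364249]), 'gripper_force': 0.0, 'width': 0.08735022924320694}
```

View pics/top0.png

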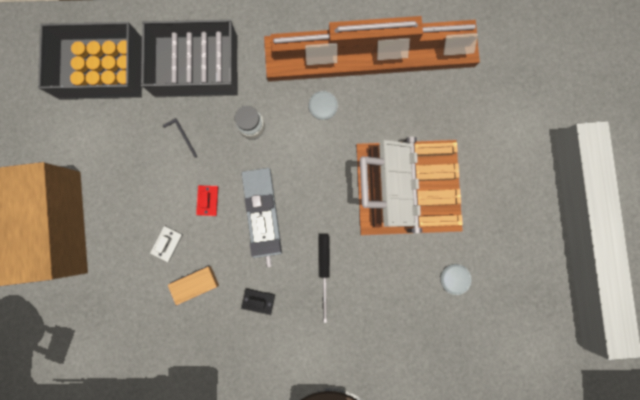

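View pics/side0.png

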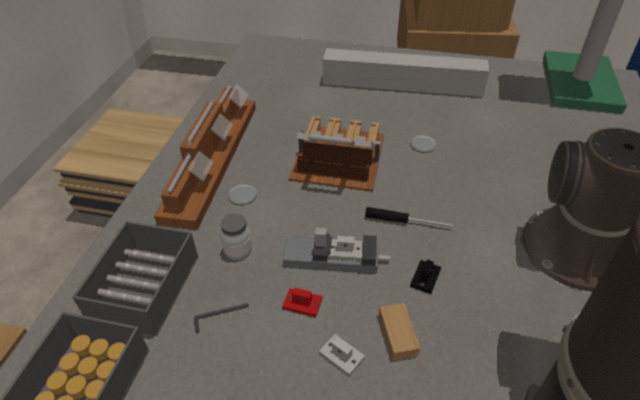

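Top view: the jig is at about (410,188) with its hinge near column 413 and the flipper bar at column 372. The vise is at (262,215) with its post at (257,201). One aluminium bracket lies on the bench at (166,244). The red and black ones are look-alikes. I'll enlarge these areas.

```bash
python3 - <<'E'
from h import *
import pickle
d=pickle.load(open('top0.pkl','rb'));im=d['color']
a=cv2.resize(im[130:245,345:475],None,fx=4,fy=4,interpolation=3)  # 520x460
b=cv2.resize(im[155:275,145:290],None,fx=4,fy=4,interpolation=3)
b=cv2.copyMakeBorder(b,0,0,0,0,0)
cv2.imwrite('pics/cj.png',a);cv2.imwrite('pics/cv.png',b)
E
```

```text
(no output)
```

View pics/cj.png

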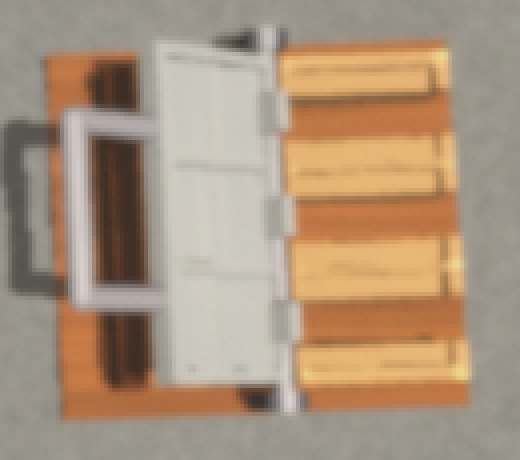

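View pics/cv.png

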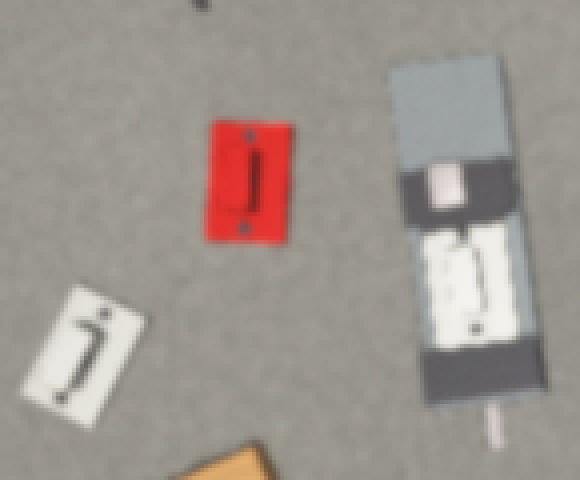

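The jig crop gives the hinge rod from (268,35) to (292,405) and the bar from (72,115) to (84,303). The vise crop gives the post top near (447,183), the jaw at rows 160-220 and the bracket at (472,285). The bench bracket is centred near (84,356).

```bash
python3 - <<'E'
from h import *
import pickle
from scipy.optimize import brentq
d=pickle.load(open('top0.pkl','rb'))
J=lambda x,y:(x/4+345-.4,y/4+130-.4)
V=lambda x,y:(x/4+145-.4,y/4+155-.4)
h1=onz(d,J(268,35),.058);h2=onz(d,J(292,405),.058)
print('hinge',h1,h2,(h1+h2)/2,np.linalg.norm(h1-h2))
for z in (0,.02,.04):print('jig corners',z,[np.round(onz(d,J(*p),z)[:2],4).tolist() for p in [(48,57),(65,418),(470,402),(452,42)]])
u=(h1-h2)[:2];u/=np.linalg.norm(u)
print('hinge yaw',np.degrees(np.arctan2(u[1],u[0])))
hc=((h1+h2)/2)
n=np.array([-u[1],u[0]])
g=lambda a:(onz(d,J(78,210),.058+.15*np.sin(a))[:2]-hc[:2])@n-.15*np.cos(a)
for a in np.arange(0.3,1.4,.1):print(round(a,2),round(g(a),4),end=' ')
a=brentq(g,.2,1.5);print('ang',a,onz(d,J(78,210),.058+.15*np.sin(a)))
print('bed far',onz(d,V(390,70),.025),onz(d,V(500,58),.025))
print('fixed',onz(d,V(425,403),.045),onz(d,V(545,388),.045))
print('post',onz(d,V(447,184),.085))
print('jaw',[onz(d,V(*p),.045)[:2] for p in [(402,172),(515,158),(408,225),(518,210)]])
print('clampbr',[onz(d,V(*p),.037)[:2] for p in [(420,235),(508,222),(432,349),(520,345)]])
im=d['color'];m=((im.min(2)>195)*255).astype(np.uint8)
n_,l,s,c=cv2.connectedComponentsWithStats(m)
for i in range(1,n_):
    if s[i,4]>80: print(s[i],c[i])
P=[(78,285),(147,320),(92,430),(22,394)]
Q=[onz(d,V(*p),.012)[:2] for p in P];print('b',Q,np.mean(Q,0))
print([np.linalg.norm(Q[i]-Q[i-1]) for i in range(4)])
v=Q[0]-Q[3]+Q[1]-Q[2];print(np.degrees(np.arctan2(v[1],v[0])))
E
```

```text
hinge [ 0.68039455 -0.19985046  0.058     ] [ 0.47386629 -0.2047468   0.058     ] [ 0.57713042 -0.20229863  0.058     ] 0.20658628534686185
jig corners 0 [[0.6825, -0.0821], [0.4691, -0.0858], [0.4735, -0.3219], [0.6864, -0.3219]]
jig corners 0.02 [[0.6784, -0.0802], [0.4692, -0.0838], [0.4735, -0.3152], [0.6822, -0.3152]]
jig corners 0.04 [[0.6743, -0.0782], [0.4692, -0.0818], [0.4735, -0.3085], [0.678, -0.3085]]
hinge yaw 1.358103594194788
0.3 -0.0266 0.4 -0.0199 0.5 -0.0118 0.6 -0.0025 0.7 0.008 0.8 0.0195 0.9 0.0319 1.0 0.0451 1.1 0.059 1.2 0.0734 1.3 0.0881 ang 0.6246384990269735 [ 0.57394254 -0.08066383  0.14572061]
bed far [0.61704418 0.18589071 0.025     ] [0.62267227 0.12242955 0.025     ]
fixed [0.42732951 0.1641637  0.045     ] [0.43423065 0.09744546 0.045     ]
post [0.54582808 0.14534633 0.085     ]
jaw [array([0.55623146, 0.17608291]), array([0.56279049, 0.11252783]), array([0.52638185, 0.17291857]), array([0.53350682, 0.11120664])]
clampbr [array([0.52103072, 0.16746961]), array([0.52733695, 0.11771382]), array([0.45691669, 0.16121525]), array([0.45813484, 0.11180515])]
[ 578  122   62  237 7195] [608.6066713  240.45892981]
[251 211  23  31 523] [262.01912046 226.53537285]
[151 227  20  29 219] [160.31050228 241.64383562]
[161 232  19  29 194] [170.84536082 246.13402062]
b [array([0.497466  , 0.36922788]), array([0.47649717, 0.32918965]), array([0.41428911, 0.36038219]), array([0.43560834, 0.40084857])] [0.45596515 0.36491207]
[np.float64(0.06947112966644788), np.float64(0.04519680614871663), np.float64(0.06959035270394655), np.float64(0.04573879147399903)]
-26.852632665494554
```

>>> servo_tool:
  targets:
    - {"angular":[0,0,-6.6],"xyz":[0,0,0],"claw":3}
    - {"angular":[0,0,-6.6],"xyz":[0,0,0],"claw":3}
    - {"angular":[0,0,-6.6],"xyz":[0,0,0],"claw":3}
    - {"angular":[0,0,0],"xyz":[2.02,4.27,0],"claw":3}
    - {"angular":[0,0,0],"xyz":[2.02,4.27,0],"claw":3}
    - {"angular":[0,0,0],"xyz":[2.02,4.27,0],"claw":3}
    - {"angular":[0,0,0],"xyz":[2.02,4.27,0],"claw":3}
    - {"angular":[0,0,0],"xyz":[2.02,4.27,0],"claw":3}
    - {"angular":[0,0,0],"xyz":[2.02,4.27,0],"claw":3}
    - {"angular":[0,0,0],"xyz":[2.02,4.27,0],"claw":3}
    - {"angular":[0,0,0],"xyz":[2.02,4.27,0],"claw":3}
    - {"angular":[0,0,0],"xyz":[2.02,4.27,0],"claw":3}
    - {"angular":[0,0,0],"xyz":[2.02,4.27,0],"claw":3}
    - {"angular":[0,0,0],"xyz":[2.02,4.27,0],"claw":3}
    - {"angular":[0,0,0],"xyz":[2.02,4.27,0],"claw":3}
    - {"angular":[0,0,0],"xyz":[2.02,4.27,0],"claw":3}
    - {"angular":[0,0,0],"xyz":[2.02,4.27,0],"claw":3}
    - {"angular":[0,0,0],"xyz":[2.02,4.27,0],"claw":3}
    - {"angular":[0,0,0],"xyz":[2.02,4.27,0],"claw":3}
    - {"angular":[0,0,0],"xyz":[2.02,4.27,0],"claw":3}
  force: 30

```text
t: 2.15
eef_pos: [0.5742, -0.0815, 0.2485]
ee_rot: [-3.141, 0.0, 0.02]
force: [1.2, 1.0, 0.3]
width: 0.0302
gripper_force: 0.0
```

```bash
python3 - <<'E'
from h import *
import pickle
d=grab('wrist','w1.png'); pickle.dump(d,open('w1.pkl','wb'))
for a in (.55,.62,.7): print(a,proj(d,[.575,-.2025+.15*np.cos(a),.058+.15*np.sin(a)]))
E
```

```text
0.55 [307.58109636 199.27708773]
0.62 [315.02371168 202.79938884]
0.7 [325.14024394 206.91601474]
```

View pics/w1.png

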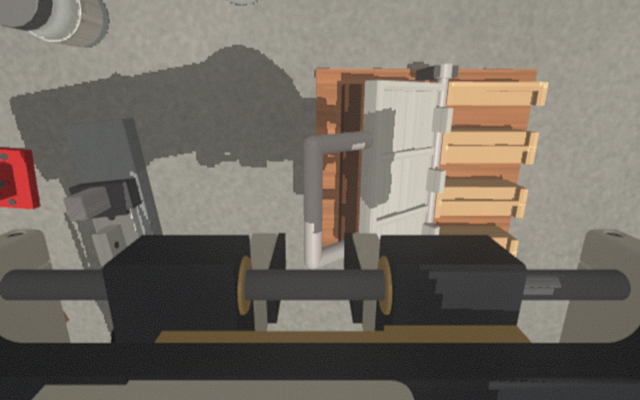

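The bar shows at column 313, which puts the angle at about 0.61, and the fingers are centred over it. I'll pinch it and swing the flipper down.

>>> servo_tool:
  targets:
    - {"angular":[0,0,0],"xyz":[0,-0.2,4],"claw":3}
    - {"angular":[0,0,0],"xyz":[0,0,4],"claw":3}
    - {"angular":[0,0,0],"xyz":[0,0,1.65],"claw":3}
    - {"angular":[0,0,0],"xyz":[0,0,0],"claw":0.5}
    - {"angular":[0,0,0],"xyz":[0,0,0],"claw":0.5}
    - {"angular":[0,0,0],"xyz":[0,0,0],"claw":0.5}
    - {"angular":[0,0,0],"xyz":[0,0,0],"claw":0.5}
  force: 30

```text
t: 2.9
eef_pos: [0.574, -0.0799, 0.1527]
ee_rot: [3.138, -0.0, 0.02]
force: [5.4, -16.4, -12.5]
width: 0.0134
gripper_force: 30.0
```

>>> servo_tool:
  targets:
    - {"angular":[0,0,0],"xyz":[0,-0.87,1.4],"claw":0.5}
    - {"angular":[0,0,0],"xyz":[0,-0.65,1.35],"claw":0.5}
    - {"angular":[0,0,0],"xyz":[0,-0.51,1.41],"claw":0.5}
    - {"angular":[0,0,0],"xyz":[0,-0.37,1.45],"claw":0.5}
    - {"angular":[0,0,0],"xyz":[0,-0.22,1.48],"claw":0.5}
    - {"angular":[0,0,0],"xyz":[0,-0.06,0.75],"claw":0.5}
    - {"angular":[0,0,0],"xyz":[0,-0.02,0.5],"claw":0.5}
    - {"angular":[0,0,0],"xyz":[0,0,0.3],"claw":0.5}
    - {"angular":[0,0,0],"xyz":[0,0,0],"claw":0.5}

```text
t: 3.8
eef_pos: [0.574, -0.0502, 0.0665]
ee_rot: [-3.141, -0.002, 0.02]
force: [-0.5, -0.0, 0.7]
width: 0.0131
gripper_force: 30.0
```

>>> servo_tool:
  targets:
    - {"angular":[0,0,0],"xyz":[0,0,0.2],"claw":0.5}
    - {"angular":[0,0,0],"xyz":[0,0,0.2],"claw":0.5}
    - {"angular":[0,0,0],"xyz":[0,0,0.1],"claw":0.5}

```text
t: 4.1
eef_pos: [0.574, -0.0501, 0.0616]
ee_rot: [-3.141, -0.002, 0.02]
force: [-3.0, 1.9, 11.5]
width: 0.0132
gripper_force: 30.0
```

>>> servo_tool:
  targets:
    - {"angular":[0,0,0],"xyz":[0,0,0],"claw":3}
    - {"angular":[0,0,0],"xyz":[0,0,0],"claw":3}
    - {"angular":[0,0,0],"xyz":[0,0,-2],"claw":3}
    - {"angular":[0,0,0],"xyz":[0,0,-4.5],"claw":4}
    - {"angular":[0,0,0],"xyz":[0,0,-4.5],"claw":5}
    - {"angular":[0,0,0],"xyz":[0,0,-2.6],"claw":5}
    - {"angular":[0,0,0],"xyz":[-0.48,-3.91,0],"claw":5}
    - {"angular":[0,0,0],"xyz":[-0.48,-3.91,0],"claw":5}
    - {"angular":[0,0,0],"xyz":[-0.48,-3.91,0],"claw":5}
    - {"angular":[0,0,0],"xyz":[-0.48,-3.91,0],"claw":5}
    - {"angular":[0,0,0],"xyz":[-0.48,-3.91,0],"claw":5}
    - {"angular":[0,0,-4.85],"xyz":[0,0,0],"claw":5}
    - {"angular":[0,0,0],"xyz":[0,0,0],"claw":5}

```text
t: 5.4
eef_pos: [0.545, 0.1456, 0.1966]
ee_rot: [-3.141, 0.0, 0.108]
force: [0.3, -0.0, -0.6]
width: 0.0498
gripper_force: 0.0
```

```bash
python3 - <<'E'
from h import *
import pickle
w=grab('wrist'); t=grab('top'); pickle.dump((w,t),open('s2.pkl','wb'))
im=np.hstack([cv2.resize(w['color'],(480,300)),cv2.resize(t['color'][130:245,345:475],(320,300),interpolation=3)])
cv2.imwrite('pics/s2.png',im); print(monitor.get_state()['eef_pos'],monitor.get_state()['ee_rot'])
print('post pred',proj(w,[.546,.1453,.085]),proj(w,[.546,.1453,.045]))
E
```

```text
[0.54518113 0.14426449 0.19653549] [3.14152153e+00 3.11288868e-04 1.02287776e-01]
post pred [316.70474514 199.58348871] [316.37855835 186.51005949]
```

View pics/s2.png

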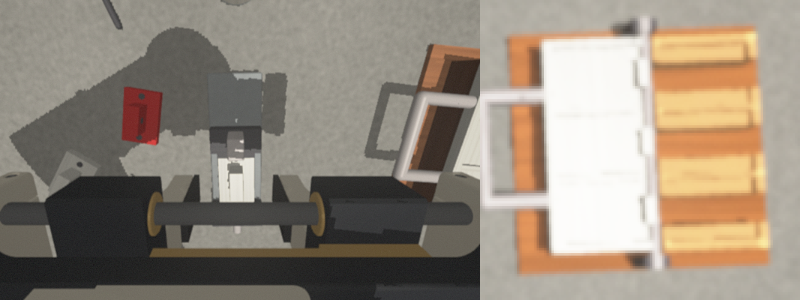

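The flipper now lies open (right half of the picture). The vise post is centred between the fingers, near wrist pixel (316,190). I'll grip the post and pull the jaw open.

>>> servo_tool:
  targets:
    - {"angular":[0,0,0],"xyz":[0,0,4.5],"claw":5}
    - {"angular":[0,0,0],"xyz":[0,0,4.5],"claw":5}
    - {"angular":[0,0,0],"xyz":[0,0,3.4],"claw":5}
    - {"angular":[0,0,0],"xyz":[0,0,0],"claw":1}
    - {"angular":[0,0,0],"xyz":[0,0,0],"claw":1}
    - {"angular":[0,0,0],"xyz":[0,0,0],"claw":1}
    - {"angular":[0,0,0],"xyz":[0,0,0],"claw":1}
    - {"angular":[0,0,0],"xyz":[0,0,0],"claw":1}
  force: 40

```text
t: 6.3
eef_pos: [0.5459, 0.1462, 0.0735]
ee_rot: [-3.138, -0.003, 0.104]
force: [-1.3, 6.1, -1.1]
width: 0.0176
gripper_force: 40.0
```

>>> servo_tool:
  targets:
    - {"angular":[0,0,0],"xyz":[0.9,0,0],"claw":1}
    - {"angular":[0,0,0],"xyz":[0.9,0,0],"claw":1}
    - {"angular":[0,0,0],"xyz":[0.9,0,0],"claw":1}
    - {"angular":[0,0,0],"xyz":[0.8,0,0],"claw":1}
    - {"angular":[0,0,0],"xyz":[0.5,0,0],"claw":1}
    - {"angular":[0,0,0],"xyz":[0.4,0,0],"claw":1}
    - {"angular":[0,0,0],"xyz":[0.2,0,0],"claw":1}
    - {"angular":[0,0,0],"xyz":[0,0,0],"claw":1}

```text
t: 7.1
eef_pos: [0.5897, 0.1516, 0.0735]
ee_rot: [-3.139, 0.001, 0.105]
force: [-11.7, 11.9, 6.5]
width: 0.0179
gripper_force: 40.0
```

>>> servo_tool:
  targets:
    - {"angular":[0,0,0],"xyz":[0.2,0,0],"claw":1}
    - {"angular":[0,0,0],"xyz":[0.1,0,0],"claw":1}

```text
t: 7.3
eef_pos: [0.5898, 0.1516, 0.0734]
ee_rot: [-3.139, 0.005, 0.105]
force: [-26.9, 15.9, 19.1]
width: 0.0183
gripper_force: 40.0
```

>>> servo_tool:
  targets:
    - {"angular":[0,0,0],"xyz":[0,0,0],"claw":4}
    - {"angular":[0,0,0],"xyz":[0,0,0],"claw":4}
    - {"angular":[0,0,0],"xyz":[0,0,0],"claw":4}
    - {"angular":[0,0,0],"xyz":[0,0,-4],"claw":4}
    - {"angular":[0,0,0],"xyz":[0,0,-4.5],"claw":4}
    - {"angular":[0,0,0],"xyz":[-3.5,0,-4],"claw":4}
    - {"angular":[0,0,0],"xyz":[-3.5,0,0],"claw":4}
    - {"angular":[0,0,0],"xyz":[-3.1,0,0],"claw":4}
    - {"angular":[0,0,0],"xyz":[0,0,0],"claw":4}

```text
t: 8.2
eef_pos: [0.4928, 0.1381, 0.1961]
ee_rot: [-3.14, -0.0, 0.104]
force: [1.0, 0.1, 0.1]
width: 0.04
gripper_force: 0.0
```

```bash
python3 - <<'E'
from h import *
import pickle
w=grab('wrist'); t=grab('top'); pickle.dump((w,t),open('s3.pkl','wb'))
im=np.hstack([cv2.resize(w['color'],(480,300)),cv2.resize(t['color'][155:275,145:290],(320,300),interpolation=3)])
cv2.imwrite('pics/s3.png',im); print(monitor.get_state()['eef_pos'],monitor.get_state()['ee_rot'])
print('lug pred',proj(w,[.4908,.140,.065]),[proj(w,np.array([.4908,.140,0])+[.018*s*np.cos(.113)-.008*r*np.sin(.113),.018*s*np.sin(.113)+.008*r*np.cos(.113),.065]).round() for s in(1,-1) for r in (1,-1)])
E
```

```text
[0.49570805 0.13911558 0.19613256] [-3.14096770e+00 -1.64673776e-03  1.04685156e-01]
lug pred [313.73688012 195.92943105] [array([304., 175.]), array([323., 175.]), array([305., 216.]), array([323., 216.])]
```

View pics/s3.png

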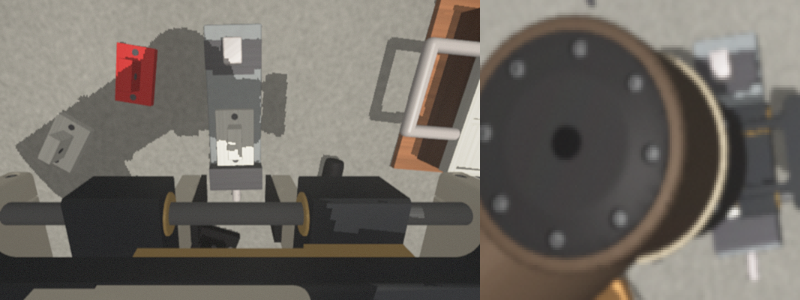

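The lug is at wrist column 313, centred between the fingers, and the jaw is open. I'll go down onto the lug.

>>> servo_tool:
  targets:
    - {"angular":[0,0,0],"xyz":[-0.3,0,4.5],"claw":4}
    - {"angular":[0,0,0],"xyz":[0,0,4.5],"claw":4}
    - {"angular":[0,0,0],"xyz":[0,0,3.2],"claw":4}
    - {"angular":[0,0,0],"xyz":[0,0,1],"claw":4}
    - {"angular":[0,0,0],"xyz":[0,0,0],"claw":4}
  force: 45

```text
t: 8.8
eef_pos: [0.4929, 0.1386, 0.0621]
ee_rot: [3.14, 0.003, 0.104]
force: [-0.2, 0.5, 2.1]
width: 0.0397
gripper_force: 0.0
```

>>> servo_tool:
  targets:
    - {"angular":[0,0,0],"xyz":[0,0,0],"claw":1}
    - {"angular":[0,0,0],"xyz":[0,0,0],"claw":1}
    - {"angular":[0,0,0],"xyz":[0,0,0],"claw":1}
    - {"angular":[0,0,0],"xyz":[0,0,0],"claw":1}
    - {"angular":[0,0,0],"xyz":[0,0,-0.5],"claw":1}
    - {"angular":[0,0,0],"xyz":[0,0,-0.5],"claw":1}

```text
t: 9.4
eef_pos: [0.4927, 0.139, 0.0738]
ee_rot: [-3.141, -0.0, 0.104]
force: [0.9, 0.0, -1.1]
width: 0.0159
gripper_force: 44.9
```

>>> servo_tool:
  targets:
    - {"angular":[0,0,0],"xyz":[0,0,-4.2],"claw":1}
    - {"angular":[0,0,0],"xyz":[0,0,-4.2],"claw":1}
    - {"angular":[0,0,0],"xyz":[0,0,-4.1],"claw":1}
    - {"angular":[0,0,0],"xyz":[1.6,4.35,0],"claw":1}
    - {"angular":[0,0,0],"xyz":[1.6,4.35,0],"claw":1}
    - {"angular":[0,0,0],"xyz":[1.6,4.35,0],"claw":1}
    - {"angular":[0,0,0],"xyz":[1.6,4.35,0],"claw":1}
    - {"angular":[0,0,0],"xyz":[1.6,4.35,0],"claw":1}
    - {"angular":[0,0,0],"xyz":[1.6,4.35,0],"claw":1}
    - {"angular":[0,0,0],"xyz":[1.6,4.35,0],"claw":1}

```text
t: 10.4
eef_pos: [0.6361, -0.154, 0.1986]
ee_rot: [-3.141, 0.0, 0.104]
force: [0.3, 1.4, 0.1]
width: 0.0155
gripper_force: 45.0
```

>>> servo_tool:
  targets:
    - {"angular":[0,0,7.9],"xyz":[0,0,0],"claw":1}
    - {"angular":[0,0,7.9],"xyz":[0,0,0],"claw":1}
    - {"angular":[0,0,7.9],"xyz":[0,0,0],"claw":1}
    - {"angular":[0,0,7.9],"xyz":[0,0,0],"claw":1}
    - {"angular":[0,0,7.9],"xyz":[0,0,0],"claw":1}
    - {"angular":[0,0,7.9],"xyz":[0,0,0],"claw":1}
    - {"angular":[0,0,7.9],"xyz":[0,0,0],"claw":1}
    - {"angular":[0,0,7.9],"xyz":[0,0,0],"claw":1}
    - {"angular":[0,0,7.9],"xyz":[0,0,0],"claw":1}
    - {"angular":[0,0,7.9],"xyz":[0,0,0],"claw":1}
    - {"angular":[0,0,7.9],"xyz":[0,0,0],"claw":1}
    - {"angular":[0,0,7.9],"xyz":[0,0,0],"claw":1}
    - {"angular":[0,0,0],"xyz":[0,0,0],"claw":1}

```text
t: 11.7
eef_pos: [0.6354, -0.1521, 0.1984]
ee_rot: [3.141, 0.0, -1.552]
force: [0.3, -0.3, -1.8]
width: 0.0157
gripper_force: 45.0
```

```bash
python3 - <<'E'
from h import *
import pickle
w=grab('wrist'); s=grab('side'); pickle.dump((w,s),open('s4.pkl','wb'))
im=np.hstack([w['color'][:300],]); cv2.imwrite('pics/s4.png',im); st=monitor.get_state();print(st['eef_pos'],st['ee_rot'],st['width'])
H=np.array([.5775,-.2005,0]);a=np.radians(1.1);X=np.array([np.cos(a),np.sin(a),0]);Y=np.array([-np.sin(a),np.cos(a),0])
for k in (1,0,-1):
  print(k,H+k*.058*X+.0475*Y,[proj(w,H+(k*.058+i)*X+(.0475+j)*Y+[0,0,.063]).round().tolist() for i,j in((-.0255,-.0375),(-.0255,.0375),(.0255,.0375),(.0255,-.0375))])
print('hinge',proj(w,H+.1*X+[0,0,.058]),proj(w,H-.1*X+[0,0,.058]))
E
```

```text
[ 0.63557358 -0.15216459  0.19842137] [ 3.14136888e+00  1.18569789e-04 -1.54614308e+00] 0.015903218895169723
1 [ 0.63457743 -0.1518953   0.        ] [[348.0, 145.0], [346.0, 231.0], [288.0, 231.0], [286.0, 145.0]]
0 [ 0.57658812 -0.15300875  0.        ] [[419.0, 145.0], [412.0, 231.0], [354.0, 231.0], [357.0, 145.0]]
-1 [ 0.51859881 -0.15412221  0.        ] [[490.0, 145.0], [478.0, 231.0], [420.0, 231.0], [428.0, 145.0]]
hinge [265.73973789 132.10806191] [509.02647323 132.11414478]
```

View pics/s4.png

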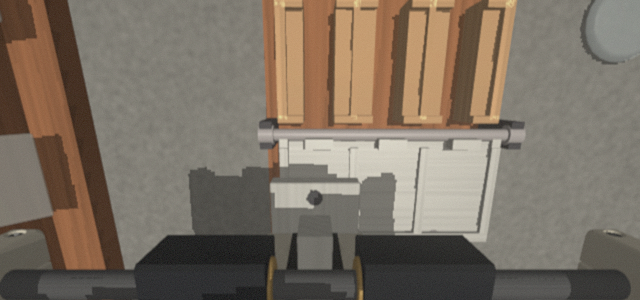

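The hinge rod shows at row 134 against 132 predicted. The pocket dividers are near columns 352 and 419. I'll measure these by edge profiles.

```bash
python3 - <<'E'
from h import *
import pickle
w,s=pickle.load(open('s4.pkl','rb'));g=cv2.cvtColor(w['color'],6).astype(float)
print('rows at col 460-480',g[115:160,455:480].mean(1).round().astype(int).tolist())
print('far rows 215-245',g[215:240,430:480].mean(1).round().astype(int).tolist())
for r0,r1 in((155,165),(205,215)): print(r0,'cols 400-505',g[r0:r1,400:505].mean(0).round().astype(int).tolist())
print('rod ends',g[130:138,255:282].mean(0).round().astype(int).tolist(),g[130:138,505:530].mean(0).round().astype(int).tolist())
H=np.array([.5775,-.2005,0]);a=np.radians(1.1);X=np.array([np.cos(a),np.sin(a),0]);Y=np.array([-np.sin(a),np.cos(a),0])
P=lambda x,y,z:proj(w,H+x*X+y*Y+[0,0,z]).round(1)
print('divider z.063',P(-.029,.02,.063),P(-.029,.0625,.063),P(-.029,.02,.063),'edge r.1',P(-.06,.1,.063),P(-.06,.1,.05))
print('hinge pts',P(-.07,0,.058),P(-.107,0,.058),P(.107,0,.058))
c=cv2.resize(w['color'][115:245,260:530],None,fx=2.9,fy=2.9,interpolation=3);cv2.imwrite('pics/c4.png',c)
E
```

```text
rows at col 460-480 [107, 101, 102, 103, 104, 105, 104, 102, 93, 87, 94, 100, 102, 105, 121, 142, 156, 163, 168, 171, 169, 164, 151, 132, 147, 183, 199, 200, 199, 199, 199, 199, 199, 198, 190, 187, 193, 195, 197, 198, 195, 194, 193, 192, 192]
far rows 215-245 [186, 183, 180, 180, 183, 183, 183, 181, 180, 178, 180, 182, 183, 184, 181, 167, 137, 120, 149, 159, 123, 93, 89, 86, 82]
155 cols 400-505 [203, 204, 203, 204, 204, 203, 204, 203, 203, 203, 203, 203, 203, 202, 203, 204, 199, 165, 111, 118, 175, 201, 204, 205, 202, 197, 196, 198, 201, 200, 200, 200, 200, 199, 199, 200, 198, 200, 199, 199, 198, 198, 198, 198, 198, 197, 197, 197, 198, 197, 195, 196, 196, 196, 197, 195, 196, 195, 196, 194, 195, 195, 195, 194, 194, 194, 194, 194, 193, 194, 194, 192, 193, 192, 193, 192, 193, 192, 192, 192, 192, 192, 191, 191, 192, 189, 166, 121, 92, 105, 151, 186, 194, 194, 193, 188, 187, 186, 174, 148, 133, 132, 132, 132, 134]
205 cols 400-505 [195, 194, 194, 194, 195, 194, 194, 194, 194, 194, 195, 196, 191, 158, 112, 139, 187, 196, 196, 193, 188, 186, 188, 191, 194, 193, 193, 193, 194, 193, 193, 193, 194, 193, 193, 193, 192, 192, 193, 193, 192, 192, 192, 192, 191, 192, 191, 191, 191, 191, 191, 190, 191, 190, 191, 190, 190, 190, 189, 189, 189, 189, 189, 189, 189, 189, 189, 189, 189, 188, 188, 188, 188, 188, 187, 188, 188, 186, 161, 120, 93, 96, 127, 170, 189, 192, 189, 185, 183, 182, 174, 150, 131, 129, 131, 132, 133, 132, 133, 132, 132, 131, 130, 130, 130]
rod ends [128, 129, 143, 167, 171, 170, 171, 170, 170, 171, 171, 170, 170, 172, 172, 172, 167, 155, 149, 161, 164, 166, 165, 165, 166, 165, 165] [160, 160, 148, 108, 92, 127, 160, 166, 164, 163, 163, 163, 163, 164, 163, 164, 162, 164, 164, 161, 146, 131, 129, 131, 132]
divider z.063 [422.3 157.3] [417.9 206.3] [422.3 157.3] edge r.1 [449.  246.3] [443.5 240.3]
hinge pts [472.5 132.1] [517.5 132.1] [257.2 132.1]
```

View pics/c4.png

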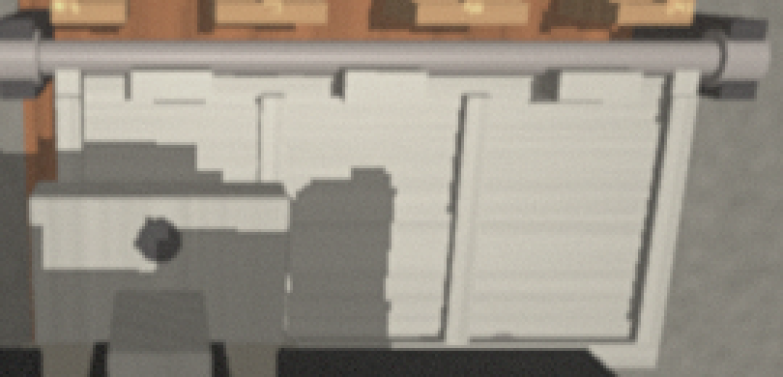

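```bash
python3 - <<'E'
from h import *
import pickle
w,s=pickle.load(open('s4.pkl','rb'));g=cv2.cvtColor(w['color'],6).astype(float)
print(g[172:190,280:300].mean(1).round().astype(int).tolist())
T=np.array([.6355,-.1521,0])
for e in (-.038,-.035,-.032): print(e,[proj(w,T+[0,e,z]).round(1) for z in (.1734,.1614)])
print(g[200:205,262:370].mean(0).round().astype(int).tolist())
print([proj(w,T+[s*.023,-.025,.1734])[0].round(1) for s in (1,-1)])
E
```

```text
[116, 115, 115, 114, 112, 109, 103, 103, 102, 103, 125, 160, 181, 187, 187, 187, 187, 187]
-0.038 [array([318. , 173.7]), array([317.8, 168.8])]
-0.035 [array([317.9, 179.6]), array([317.6, 174.3])]
-0.032 [array([317.7, 185.4]), array([317.5, 179.8])]
[82, 83, 82, 81, 81, 78, 83, 82, 86, 101, 108, 106, 134, 180, 186, 181, 180, 180, 182, 184, 185, 185, 184, 182, 181, 181, 184, 185, 188, 189, 189, 189, 186, 186, 184, 185, 188, 189, 186, 186, 185, 184, 186, 184, 179, 169, 148, 121, 99, 94, 88, 83, 64, 60, 60, 62, 62, 71, 77, 93, 104, 109, 109, 111, 113, 113, 110, 110, 110, 112, 112, 112, 112, 110, 110, 112, 113, 112, 112, 111, 112, 113, 113, 111, 111, 111, 110, 111, 112, 112, 112, 112, 111, 112, 112, 113, 108, 108, 114, 117, 117, 117, 116, 117, 116, 116, 117, 116]
[np.float64(272.1), np.float64(362.7)]
```

>>> servo_tool:
  targets:
    - {"angular":[0,0,0],"xyz":[0,0.2,4],"claw":1}
    - {"angular":[0,0,0],"xyz":[0,0,4],"claw":1}
    - {"angular":[0,0,0],"xyz":[0,0,1.3],"claw":1}
    - {"angular":[0,0,0],"xyz":[0,0,0.4],"claw":1}
    - {"angular":[0,0,0],"xyz":[0,0,0.3],"claw":1}
    - {"angular":[0,0,0],"xyz":[0,0,0.3],"claw":1}
    - {"angular":[0,0,0],"xyz":[0,0,0.1],"claw":1}

```text
t: 12.5
eef_pos: [0.6346, -0.1529, 0.0976]
ee_rot: [-3.139, -0.001, -1.549]
force: [-7.1, -0.3, 15.7]
width: 0.0157
gripper_force: 45.0
```

>>> servo_tool:
  targets:
    - {"angular":[0,0,0],"xyz":[0,0.1,0],"claw":1}
    - {"angular":[0,0,0],"xyz":[0,0.1,0],"claw":1}
    - {"angular":[0,0,0],"xyz":[0,0,0],"claw":1}

```text
t: 12.8
eef_pos: [0.6344, -0.1527, 0.0979]
ee_rot: [-3.135, -0.001, -1.549]
force: [-0.2, -1.1, 7.7]
width: 0.0155
gripper_force: 45.0
```

```bash
python3 - <<'E'
from h import *
import pickle
w=grab('wrist'); s=grab('side'); pickle.dump((w,s),open('s5.pkl','wb'))
a=cv2.resize(w['color'][90:250,220:520],(600,320),interpolation=3)
b=cv2.resize(s['color'][90:200,270:440],(400,260),interpolation=3)
im=np.zeros((580,600,3),np.uint8);im[:320]=a;im[320:,:400]=b
cv2.imwrite('pics/s5.png',im);st=monitor.get_state();print(st['eef_pos'],st['ee_rot'],st['force'],st['width'])
E
```

```text
[ 0.63434776 -0.15266254  0.09790953] [-3.13529692e+00 -9.92749306e-04 -1.54881764e+00] [ 0.08405718 -1.58733133  6.88392259] 0.01565076563138185
```

View pics/s5.png

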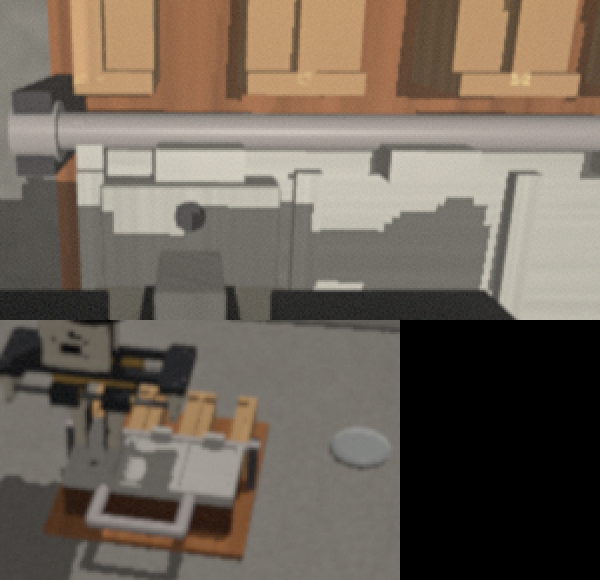

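The bracket is in the pocket but touches the wall on its left (+x) side and sits about 3 mm high. I'll shift it a little more to -x.

>>> servo_tool:
  targets:
    - {"angular":[0,0,0],"xyz":[0,0.1,0],"claw":1}
    - {"angular":[0,0,0],"xyz":[0,0.1,0],"claw":1}
    - {"angular":[0,0,0],"xyz":[0,0,0.1],"claw":1}
    - {"angular":[0,0,0],"xyz":[0,0,0],"claw":1}

```text
t: 13.3
eef_pos: [0.6335, -0.1527, 0.0978]
ee_rot: [-3.133, -0.001, -1.548]
force: [1.9, -0.6, 11.6]
width: 0.0156
gripper_force: 45.0
```

>>> servo_tool:
  targets:
    - {"angular":[0,0,0],"xyz":[0,0,0],"claw":2}
    - {"angular":[0,0,0],"xyz":[0,0,0],"claw":3}
    - {"angular":[0,0,0],"xyz":[0,0,0],"claw":3}
    - {"angular":[0,0,0],"xyz":[0,0,-3],"claw":3}
    - {"angular":[0,0,0],"xyz":[0,0,-4],"claw":3}
    - {"angular":[0,0,0],"xyz":[-4,0,-3.5],"claw":3}
    - {"angular":[0,0,0],"xyz":[-2,0,0],"claw":3}
    - {"angular":[0,0,0],"xyz":[0,0,0],"claw":3}

```text
t: 14.1
eef_pos: [0.6289, -0.0926, 0.1975]
ee_rot: [-3.14, 0.001, -1.548]
force: [-0.6, -0.7, -0.7]
width: 0.03
gripper_force: 0.0
```

```bash
python3 - <<'E'
from h import *
import pickle
w=grab('wrist'); s=grab('side'); t=grab('top'); pickle.dump((w,s,t),open('s6.pkl','wb'))
st=monitor.get_state();print(st['eef_pos'],st['ee_rot'])
H=np.array([.5763,-.1995,0]);print([proj(w,H+[.058+i,.0475+j,.07]).round() for i,j in ((0,0),(.0,-.05),(0,.05))])
a=cv2.resize(w['color'][50:250,220:520],(600,400),interpolation=3)
b=cv2.resize(t['color'][205:270,130:200],(200,186),interpolation=3)
im=np.zeros((586,600,3),np.uint8);im[:400]=a;im[400:,:200]=b
im[400:,200:600]=cv2.resize(s['color'][105:191,280:465],(400,186),interpolation=3)
cv2.imwrite('pics/s6.png',im)
E
```

```text
[ 0.62810205 -0.09483308  0.19551765] [ 3.14014672e+00 -8.25856530e-05 -1.54979072e+00]
[array([311., 118.]), array([313.,  48.]), array([310., 180.])]
```

View pics/s6.png

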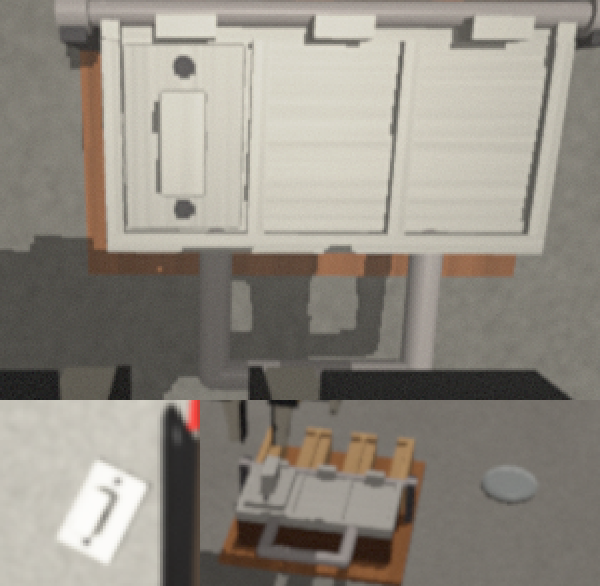

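Bracket_a sits flat and centred in the +x pocket. In the top view the bench bracket is still at (166,244). I'll go over it.

>>> servo_tool:
  targets:
    - {"angular":[0,0,0],"xyz":[-4.63,1.63,0],"claw":4}
    - {"angular":[0,0,0],"xyz":[-4.63,1.63,0],"claw":4}
    - {"angular":[0,0,0],"xyz":[-4.63,1.63,0],"claw":4}
    - {"angular":[0,0,0],"xyz":[-4.63,1.63,0],"claw":4}
    - {"angular":[0,0,0],"xyz":[-4.63,1.63,0],"claw":4}
    - {"angular":[0,0,0],"xyz":[-4.63,1.63,0],"claw":4}
    - {"angular":[0,0,0],"xyz":[-4.63,1.63,0],"claw":4}
    - {"angular":[0,0,0],"xyz":[-4.63,1.63,0],"claw":4}
    - {"angular":[0,0,0],"xyz":[-4.63,1.63,0],"claw":4}
    - {"angular":[0,0,0],"xyz":[-4.63,1.63,0],"claw":4}
    - {"angular":[0,0,-7.74],"xyz":[0,0,0],"claw":4}
    - {"angular":[0,0,-7.74],"xyz":[0,0,0],"claw":4}
    - {"angular":[0,0,-7.74],"xyz":[0,0,0],"claw":4}
    - {"angular":[0,0,-7.74],"xyz":[0,0,0],"claw":4}
    - {"angular":[0,0,-7.74],"xyz":[0,0,0],"claw":4}
    - {"angular":[0,0,-7.74],"xyz":[0,0,0],"claw":4}
    - {"angular":[0,0,-7.74],"xyz":[0,0,0],"claw":4}
    - {"angular":[0,0,-7.74],"xyz":[0,0,0],"claw":4}
    - {"angular":[0,0,0],"xyz":[0,0,0],"claw":4}

```text
t: 16.15
eef_pos: [0.4565, 0.3639, 0.1953]
ee_rot: [3.14, 0.0, -0.469]
force: [-0.3, 0.8, 1.1]
width: 0.0403
gripper_force: 0.0
```

```bash
python3 - <<'E'
from h import *
import pickle
w=grab('wrist');s=grab('side'); pickle.dump((w,s),open('s7.pkl','wb'))
st=monitor.get_state();print(st['eef_pos'],st['ee_rot'])
a=np.radians(-26.85);X=np.array([np.cos(a),np.sin(a),0]);Y=np.array([-np.sin(a),np.cos(a),0]);B=np.array([.456,.366,0])
print('lug',[proj(w,B+i*X+j*Y+[0,0,.04]).round().tolist() for i,j in((.018,.008),(.018,-.008),(-.018,-.008),(-.018,.008))],'plate',[proj(w,B+i*X+j*Y+[0,0,.012]).round().tolist() for i,j in((.035,.023),(.035,-.023),(-.035,-.023),(-.035,.023))])
# bench bracket in side view: does it still lie where measured?
print('side',[proj(s,B+i*X+j*Y+[0,0,.012]).round().tolist() for i,j in((.035,.023),(.035,-.023),(-.035,-.023),(-.035,.023))])
im=cv2.resize(w['color'][110:260,220:420],(800,600),interpolation=3);cv2.imwrite('pics/s7.png',im)
E
```

```text
[0.45633138 0.36416792 0.19558814] [ 3.14033637e+00  1.51993462e-04 -4.74235010e-01]
lug [[305.0, 167.0], [323.0, 167.0], [323.0, 206.0], [306.0, 206.0]] plate [[290.0, 144.0], [338.0, 144.0], [337.0, 213.0], [292.0, 213.0]]
side [[317.0, 350.0], [332.0, 333.0], [363.0, 355.0], [347.0, 373.0]]
```

View pics/s7.png

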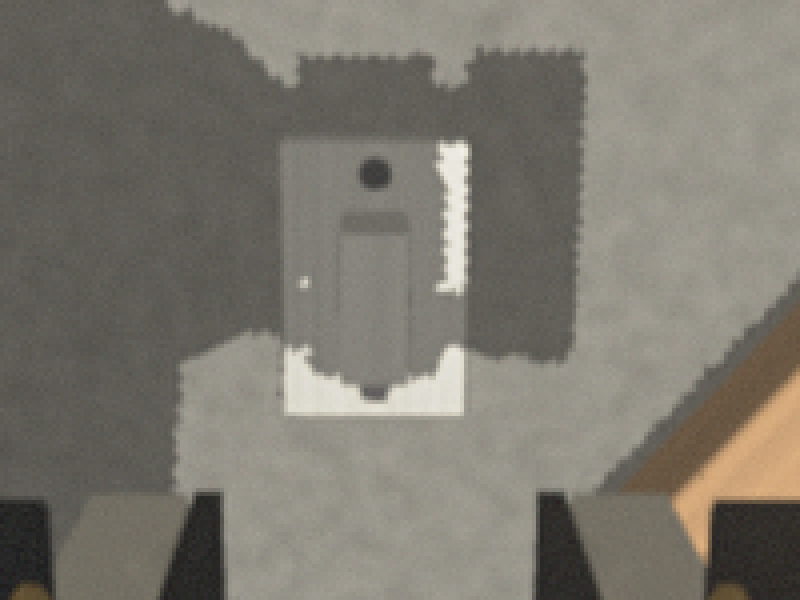

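The plate spans columns 290.5-337 and rows 145-214, within 1 px of the prediction. I'll grasp the lug.

>>> servo_tool:
  targets:
    - {"angular":[0,0,0],"xyz":[-0.15,-0.15,4.5],"claw":4}
    - {"angular":[0,0,0],"xyz":[0,0,4.5],"claw":4}
    - {"angular":[0,0,0],"xyz":[0,0,4.5],"claw":4}
    - {"angular":[0,0,0],"xyz":[0,0,1.75],"claw":4}
    - {"angular":[0,0,0],"xyz":[0,0,0.5],"claw":4}
    - {"angular":[0,0,0],"xyz":[0,0,0],"claw":1}
    - {"angular":[0,0,0],"xyz":[0,0,0],"claw":1}
    - {"angular":[0,0,0],"xyz":[0,0,0],"claw":1}
    - {"angular":[0,0,0],"xyz":[0,0,0],"claw":1}
  force: 45

```text
t: 17.15
eef_pos: [0.4558, 0.3673, 0.0401]
ee_rot: [-3.14, -0.0, -0.47]
force: [-1.6, -1.0, 4.4]
width: 0.0157
gripper_force: 45.0
```

>>> servo_tool:
  targets:
    - {"angular":[0,0,0],"xyz":[0,0,-0.5],"claw":1}
    - {"angular":[0,0,0],"xyz":[0,0,-4],"claw":1}
    - {"angular":[0,0,0],"xyz":[0,0,-4],"claw":1}
    - {"angular":[0,0,0],"xyz":[0,0,-4],"claw":1}
    - {"angular":[0,0,0],"xyz":[0,0,-4],"claw":1}
    - {"angular":[0,0,0],"xyz":[0,0,0],"claw":1}

```text
t: 17.75
eef_pos: [0.4575, 0.3691, 0.2108]
ee_rot: [-3.131, -0.003, -0.469]
force: [0.7, 0.4, -1.1]
width: 0.016
gripper_force: 45.0
```

>>> servo_tool:
  targets:
    - {"angular":[0,0,0],"xyz":[2.63,3.97,0],"claw":1}
    - {"angular":[0,0,0],"xyz":[2.63,3.97,0],"claw":1}
    - {"angular":[0,0,0],"xyz":[2.63,3.97,0],"claw":1}
    - {"angular":[0,0,0],"xyz":[2.63,3.97,0],"claw":1}
    - {"angular":[0,0,0],"xyz":[2.63,3.97,0],"claw":1}
    - {"angular":[0,0,0],"xyz":[2.63,3.97,0],"claw":1}
    - {"angular":[0,0,0],"xyz":[2.63,3.97,0],"claw":1}
    - {"angular":[0,0,0],"xyz":[2.63,3.97,0],"claw":1}
    - {"angular":[0,0,0],"xyz":[2.63,3.97,0],"claw":1}
    - {"angular":[0,0,0],"xyz":[2.63,3.97,0],"claw":1}
    - {"angular":[0,0,0],"xyz":[2.63,3.97,0],"claw":1}
    - {"angular":[0,0,0],"xyz":[0,0,0],"claw":1}

```text
t: 18.95
eef_pos: [0.5154, -0.1581, 0.2034]
ee_rot: [3.141, 0.0, -0.475]
force: [-0.3, 0.2, -1.5]
width: 0.0158
gripper_force: 45.0
```

>>> servo_tool:
  targets:
    - {"angular":[0,0,7.74],"xyz":[0,0,0],"claw":1}
    - {"angular":[0,0,7.74],"xyz":[0,0,0],"claw":1}
    - {"angular":[0,0,7.74],"xyz":[0,0,0],"claw":1}
    - {"angular":[0,0,7.74],"xyz":[0,0,0],"claw":1}
    - {"angular":[0,0,7.74],"xyz":[0,0,0],"claw":1}
    - {"angular":[0,0,7.74],"xyz":[0,0,0],"claw":1}
    - {"angular":[0,0,7.74],"xyz":[0,0,0],"claw":1}
    - {"angular":[0,0,7.74],"xyz":[0,0,0],"claw":1}
    - {"angular":[0,0,0],"xyz":[0,0,0],"claw":1}
    - {"angular":[0,0,0],"xyz":[0,0,0],"claw":1}

```text
t: 19.95
eef_pos: [0.5157, -0.1532, 0.2038]
ee_rot: [-3.141, 0.0, -1.546]
force: [-0.4, 0.2, -1.7]
width: 0.0155
gripper_force: 45.0
```

```bash
python3 - <<'E'
from h import *
import pickle
w=grab('wrist'); pickle.dump(w,open('s8.pkl','wb'))
st=monitor.get_state();T=st['eef_pos'];print(T,st['ee_rot'],st['width'],st['force'])
g=cv2.cvtColor(w['color'],6).astype(float)
zt=T[2]-.028
for e in (-.039,-.035,-.031): print(e,[proj(w,[T[0],T[1]+e,z]).round(1) for z in (zt,zt-.012)])
print('plate sides',[proj(w,[T[0]+s*.023,T[1]-.028,zt])[0].round(1) for s in (1,-1)])
for c0,c1 in((285,298),(335,348)):print('rows150-200',g[150:200,c0:c1].mean(1).round().astype(int).tolist())
print('cols 255-375',g[190:196,255:375].mean(0).round().astype(int).tolist())
im=cv2.resize(w['color'][90:250,150:420],(800,474),interpolation=3);cv2.imwrite('pics/s8.png',im)
E
```

```text
[ 0.51573871 -0.15325519  0.2037399 ] [-3.14153948e+00  1.29225126e-04 -1.54636319e+00] 0.015872830171215508 [-0.25218463 -0.59527451 -1.54505944]
-0.039 [array([318.6, 170.3]), array([318.4, 165.7])]
-0.035 [array([318.4, 178.1]), array([318.2, 173. ])]
-0.031 [array([318.2, 185.7]), array([317.9, 180.1])]
plate sides [np.float64(273.2), np.float64(362.7)]
rows150-200 [199, 200, 200, 200, 199, 196, 195, 198, 197, 196, 196, 200, 198, 171, 124, 111, 113, 113, 114, 114, 114, 114, 115, 114, 113, 113, 110, 106, 100, 101, 101, 113, 144, 175, 187, 187, 186, 186, 186, 186, 186, 186, 186, 185, 186, 186, 185, 185, 185, 185]
rows150-200 [185, 188, 187, 186, 187, 190, 195, 196, 197, 195, 194, 196, 199, 197, 195, 195, 195, 194, 194, 195, 193, 191, 191, 191, 191, 192, 180, 148, 107, 97, 100, 112, 143, 174, 188, 190, 189, 189, 189, 188, 189, 189, 190, 187, 162, 119, 106, 109, 108, 108]
cols 255-375 [113, 113, 112, 113, 112, 113, 112, 113, 112, 113, 115, 113, 114, 112, 109, 110, 128, 142, 157, 182, 188, 182, 180, 179, 181, 181, 183, 185, 184, 183, 182, 181, 182, 184, 186, 188, 189, 190, 189, 186, 185, 184, 186, 188, 188, 188, 187, 186, 185, 184, 186, 186, 176, 149, 120, 103, 96, 93, 90, 91, 86, 85, 89, 93, 100, 121, 143, 165, 170, 169, 170, 174, 176, 173, 172, 172, 174, 172, 175, 173, 172, 171, 172, 172, 174, 173, 173, 173, 173, 174, 173, 172, 173, 171, 172, 173, 172, 173, 172, 171, 173, 176, 174, 158, 114, 74, 72, 79, 83, 82, 84, 83, 83, 82, 82, 81, 80, 86, 107, 127]
```

>>> servo_tool:
  targets:
    - {"angular":[0,0,0],"xyz":[0.25,-0.1,4],"claw":1}
    - {"angular":[0,0,0],"xyz":[0,0,4],"claw":1}
    - {"angular":[0,0,0],"xyz":[0,0,1.5],"claw":1}
    - {"angular":[0,0,0],"xyz":[0,0,0.4],"claw":1}
    - {"angular":[0,0,0],"xyz":[0,0,0.3],"claw":1}
    - {"angular":[0,0,0],"xyz":[0,0,0.2],"claw":1}
    - {"angular":[0,0,0],"xyz":[0,0,0],"claw":1}

```text
t: 20.7
eef_pos: [0.5175, -0.1559, 0.1006]
ee_rot: [-3.14, -0.0, -1.55]
force: [-0.0, -0.6, -2.0]
width: 0.0156
gripper_force: 45.0
```

>>> servo_tool:
  targets:
    - {"angular":[0,0,0],"xyz":[0,0,0.1],"claw":1}
    - {"angular":[0,0,0],"xyz":[0,0,0.1],"claw":1}
    - {"angular":[0,0,0],"xyz":[0,0,0.1],"claw":1}

```text
t: 21.0
eef_pos: [0.5173, -0.156, 0.098]
ee_rot: [-3.141, -0.0, -1.55]
force: [-6.9, 3.6, 19.3]
width: 0.0155
gripper_force: 45.0
```

>>> servo_tool:
  targets:
    - {"angular":[0,0,0],"xyz":[0,0,0],"claw":2}
    - {"angular":[0,0,0],"xyz":[0,0,0],"claw":3}
    - {"angular":[0,0,0],"xyz":[0,0,0],"claw":3}
    - {"angular":[0,0,0],"xyz":[0,0,-3],"claw":3}
    - {"angular":[0,0,0],"xyz":[0,0,-4],"claw":3}
    - {"angular":[0,0,0],"xyz":[-4,0,-3.5],"claw":3}
    - {"angular":[0,0,0],"xyz":[-4,0,0],"claw":3}
    - {"angular":[0,0,0],"xyz":[-2.5,-2.8,0],"claw":3}
    - {"angular":[0,0,0],"xyz":[0,-2.8,0],"claw":3}
    - {"angular":[0,0,0],"xyz":[0,0,0],"claw":3}

```text
t: 22.0
eef_pos: [0.5735, -0.0511, 0.1994]
ee_rot: [-3.141, -0.0, -1.548]
force: [-1.1, 0.1, -1.2]
width: 0.0301
gripper_force: 0.0
```

```bash
python3 - <<'E'
from h import *
import pickle
w=grab('wrist'); s=grab('side'); t=grab('top'); pickle.dump((w,s,t),open('s9.pkl','wb'))
st=monitor.get_state();print(st['eef_pos'],st['ee_rot'])
im=np.zeros((600,800,3),np.uint8)
im[:330]=cv2.resize(w['color'][0:220,100:633],(800,330),interpolation=3)
im[330:,:400]=cv2.resize(s['color'],(400,250))[:270].copy() if 0 else cv2.resize(s['color'],(400,270))
im[330:,400:]=cv2.resize(t['color'],(400,270))
cv2.imwrite('pics/s9.png',im)
E
```

```text
[ 0.5702429  -0.05237415  0.19908074] [ 3.14035327e+00 -9.70564912e-05 -1.55044173e+00]
```

View pics/s9.png

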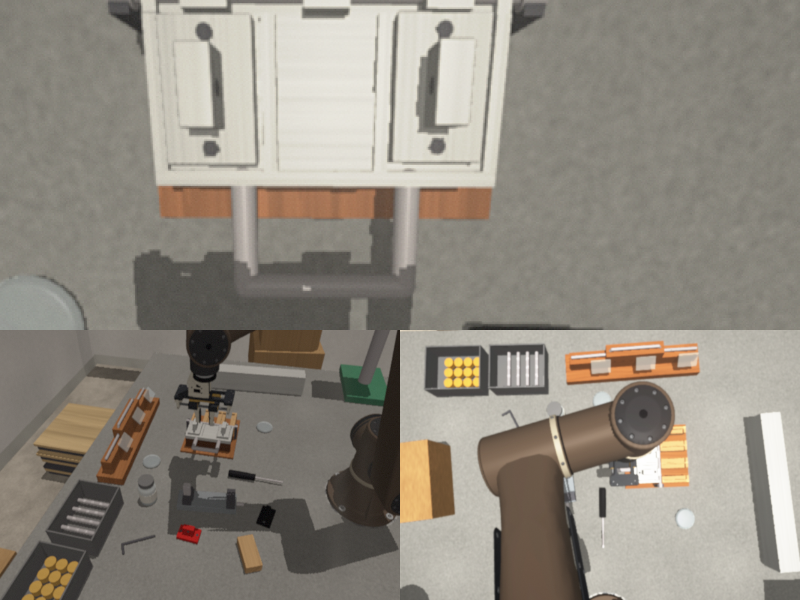

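Both brackets are seated flat in the outer pockets, and no other aluminium bracket is left on the bench. Next I'll take hold of the bar.

>>> servo_tool:
  targets:
    - {"angular":[0,0,-8.18],"xyz":[0,0,0],"claw":3}
    - {"angular":[0,0,-8.18],"xyz":[0,0,0],"claw":3}
    - {"angular":[0,0,-8.18],"xyz":[0,0,0],"claw":3}
    - {"angular":[0,0,-8.18],"xyz":[0,0,0],"claw":3}
    - {"angular":[0,0,-8.18],"xyz":[0,0,0],"claw":3}
    - {"angular":[0,0,-8.18],"xyz":[0,0,0],"claw":3}
    - {"angular":[0,0,-8.18],"xyz":[0,0,0],"claw":3}
    - {"angular":[0,0,-8.18],"xyz":[0,0,0],"claw":3}
    - {"angular":[0,0,-8.18],"xyz":[0,0,0],"claw":3}
    - {"angular":[0,0,-8.18],"xyz":[0,0,0],"claw":3}
    - {"angular":[0,0,-8.18],"xyz":[0,0,0],"claw":3}
    - {"angular":[0,0,0],"xyz":[0.4,-0.25,0],"claw":3}
    - {"angular":[0,0,0],"xyz":[0,0,0],"claw":3}

```text
t: 23.45
eef_pos: [0.5747, -0.0498, 0.1998]
ee_rot: [-3.142, -0.0, 0.016]
force: [-0.8, 0.4, 0.3]
width: 0.0296
gripper_force: 0.0
```

>>> servo_tool:
  targets:
    - {"angular":[0,0,0],"xyz":[0,0,4.5],"claw":3}
    - {"angular":[0,0,0],"xyz":[0,0,4.5],"claw":3}
    - {"angular":[0,0,0],"xyz":[0,0,3.2],"claw":3}
    - {"angular":[0,0,0],"xyz":[0,0,1],"claw":3}
    - {"angular":[0,0,0],"xyz":[0,0,0],"claw":0.5}
    - {"angular":[0,0,0],"xyz":[0,0,0],"claw":0.5}
    - {"angular":[0,0,0],"xyz":[0,0,0],"claw":0.5}
    - {"angular":[0,0,0],"xyz":[0,0,0],"claw":0.5}
  force: 45

```text
t: 24.25
eef_pos: [0.5761, -0.05, 0.0696]
ee_rot: [3.141, -0.003, 0.02]
force: [1.8, -3.8, -0.8]
width: 0.0128
gripper_force: 45.0
```

>>> servo_tool:
  targets:
    - {"xyz":[0,0.021,-0.785],"angular":[0,0,0],"claw":0.5}
    - {"xyz":[0,0.062,-0.783],"angular":[0,0,0],"claw":0.5}
    - {"xyz":[0,0.103,-0.779],"angular":[0,0,0],"claw":0.5}
    - {"xyz":[0,0.143,-0.772],"angular":[0,0,0],"claw":0.5}
    - {"xyz":[0,0.183,-0.764],"angular":[0,0,0],"claw":0.5}
    - {"xyz":[0,0.223,-0.753],"angular":[0,0,0],"claw":0.5}
    - {"xyz":[0,0.262,-0.74],"angular":[0,0,0],"claw":0.5}
    - {"xyz":[0,0.301,-0.726],"angular":[0,0,0],"claw":0.5}
    - {"xyz":[0,0.338,-0.709],"angular":[0,0,0],"claw":0.5}
    - {"xyz":[0,0.375,-0.69],"angular":[0,0,0],"claw":0.5}

```text
t: 25.25
eef_pos: [0.5763, -0.068, 0.1436]
ee_rot: [-3.138, -0.004, 0.019]
force: [4.5, 8.1, -7.7]
width: 0.0129
gripper_force: 45.0
```

>>> servo_tool:
  targets:
    - {"xyz":[0,0.41,-0.67],"angular":[0,0,0],"claw":0.5}
    - {"xyz":[0,0.445,-0.647],"angular":[0,0,0],"claw":0.5}
    - {"xyz":[0,0.478,-0.623],"angular":[0,0,0],"claw":0.5}
    - {"xyz":[0,0.51,-0.597],"angular":[0,0,0],"claw":0.5}
    - {"xyz":[0,0.541,-0.57],"angular":[0,0,0],"claw":0.5}
    - {"xyz":[0,0.57,-0.541],"angular":[0,0,0],"claw":0.5}
    - {"xyz":[0,0.597,-0.51],"angular":[0,0,0],"claw":0.5}
    - {"xyz":[0,0.623,-0.478],"angular":[0,0,0],"claw":0.5}
    - {"xyz":[0,0.647,-0.445],"angular":[0,0,0],"claw":0.5}
    - {"xyz":[0,0.67,-0.41],"angular":[0,0,0],"claw":0.5}
    - {"xyz":[0,0.69,-0.375],"angular":[0,0,0],"claw":0.5}
    - {"xyz":[0,0.709,-0.338],"angular":[0,0,0],"claw":0.5}
    - {"xyz":[0,0.726,-0.301],"angular":[0,0,0],"claw":0.5}
    - {"xyz":[0,0.74,-0.262],"angular":[0,0,0],"claw":0.5}

```text
t: 26.65
eef_pos: [0.578, -0.1503, 0.2154]
ee_rot: [-3.138, -0.007, 0.022]
force: [-8.3, 16.7, 21.4]
width: 0.0129
gripper_force: 45.0
```

>>> servo_tool:
  targets:
    - {"xyz":[0,0.753,-0.423],"angular":[0,0,0],"claw":0.5}
    - {"xyz":[0,0.764,-0.183],"angular":[0,0,0],"claw":0.5}
    - {"xyz":[0,0.772,-0.143],"angular":[0,0,0],"claw":0.5}
    - {"xyz":[0,0.779,-0.103],"angular":[0,0,0],"claw":0.5}
    - {"xyz":[0,0.783,-0.062],"angular":[0,0,0],"claw":0.5}
    - {"xyz":[0,0.785,-0.021],"angular":[0,0,0],"claw":0.5}
    - {"xyz":[0,0.785,0.021],"angular":[0,0,0],"claw":0.5}

```text
t: 27.35
eef_pos: [0.5788, -0.206, 0.2223]
ee_rot: [-3.14, -0.005, 0.021]
force: [-0.7, 9.8, 6.6]
width: 0.0127
gripper_force: 45.0
```

>>> servo_tool:
  targets:
    - {"xyz":[0,0.783,0.062],"angular":[0,0,0],"claw":0.5}
    - {"xyz":[0,0.779,0.103],"angular":[0,0,0],"claw":0.5}
    - {"xyz":[0,0.772,0.143],"angular":[0,0,0],"claw":0.5}
    - {"xyz":[0,0.764,0.183],"angular":[0,0,0],"claw":0.5}
    - {"xyz":[0,0.753,0.223],"angular":[0,0,0],"claw":0.5}
    - {"xyz":[0,0.74,0.262],"angular":[0,0,0],"claw":0.5}
    - {"xyz":[0,0.726,0.301],"angular":[0,0,0],"claw":0.5}
    - {"xyz":[0,0.709,0.338],"angular":[0,0,0],"claw":0.5}
    - {"xyz":[0,0.69,0.375],"angular":[0,0,0],"claw":0.5}
    - {"xyz":[0,0.67,0.41],"angular":[0,0,0],"claw":0.5}

```text
t: 28.35
eef_pos: [0.5796, -0.2803, 0.1975]
ee_rot: [-3.14, -0.002, 0.02]
force: [-3.3, 4.4, 6.7]
width: 0.0128
gripper_force: 45.0
```

>>> servo_tool:
  targets:
    - {"xyz":[0,0.647,0.445],"angular":[0,0,0],"claw":0.5}
    - {"xyz":[0,0.623,0.478],"angular":[0,0,0],"claw":0.5}
    - {"xyz":[0,0.597,0.51],"angular":[0,0,0],"claw":0.5}
    - {"xyz":[0,0.57,0.541],"angular":[0,0,0],"claw":0.5}
    - {"xyz":[0,0.541,0.57],"angular":[0,0,0],"claw":0.5}
    - {"xyz":[0,0.51,0.597],"angular":[0,0,0],"claw":0.5}
    - {"xyz":[0,0.478,0.623],"angular":[0,0,0],"claw":0.5}
    - {"xyz":[0,0.445,0.647],"angular":[0,0,0],"claw":0.5}
    - {"xyz":[0,0.41,0.67],"angular":[0,0,0],"claw":0.5}
    - {"xyz":[0,0.375,0.69],"angular":[0,0,0],"claw":0.5}

```text
t: 29.35
eef_pos: [0.5802, -0.3323, 0.1394]
ee_rot: [-3.14, -0.001, 0.02]
force: [-3.0, 7.2, 4.8]
width: 0.013
gripper_force: 45.0
```

>>> servo_tool:
  targets:
    - {"xyz":[0,0.338,0.709],"angular":[0,0,0],"claw":0.5}
    - {"xyz":[0,0.301,0.726],"angular":[0,0,0],"claw":0.5}
    - {"xyz":[0,0.262,0.74],"angular":[0,0,0],"claw":0.5}
    - {"xyz":[0,0.223,0.753],"angular":[0,0,0],"claw":0.5}
    - {"xyz":[0,0.183,0.764],"angular":[0,0,0],"claw":0.5}
    - {"xyz":[0,0.143,0.772],"angular":[0,0,0],"claw":0.5}
    - {"xyz":[0,0.103,0.779],"angular":[0,0,0],"claw":0.5}

```text
t: 30.05
eef_pos: [0.5806, -0.3486, 0.0874]
ee_rot: [-3.142, -0.001, 0.02]
force: [-3.8, 2.6, 6.9]
width: 0.0127
gripper_force: 45.0
```

>>> servo_tool:
  targets:
    - {"xyz":[0,0.03,0.4],"angular":[0,0,0],"claw":0.5}
    - {"xyz":[0,0.03,0.4],"angular":[0,0,0],"claw":0.5}
    - {"xyz":[0,0.01,0.4],"angular":[0,0,0],"claw":0.5}
    - {"xyz":[0,0,0.3],"angular":[0,0,0],"claw":0.5}
    - {"xyz":[0,0,0],"angular":[0,0,0],"claw":0.5}

```text
t: 30.55
eef_pos: [0.5806, -0.3499, 0.072]
ee_rot: [3.141, -0.001, 0.02]
force: [-3.9, -0.9, 4.3]
width: 0.0128
gripper_force: 45.0
```

>>> servo_tool:
  targets:
    - {"xyz":[0,0,0.15],"angular":[0,0,0],"claw":0.5}
    - {"xyz":[0,0,0.15],"angular":[0,0,0],"claw":0.5}
    - {"xyz":[0,0,0],"angular":[0,0,0],"claw":0.5}

```text
t: 30.85
eef_pos: [0.5806, -0.35, 0.0688]
ee_rot: [3.141, -0.001, 0.02]
force: [-4.3, -2.1, 4.9]
width: 0.0128
gripper_force: 45.0
```

>>> servo_tool:
  targets:
    - {"xyz":[0,0,0.15],"angular":[0,0,0],"claw":0.5}
    - {"xyz":[0,0,0.15],"angular":[0,0,0],"claw":0.5}
    - {"xyz":[0,0,0],"angular":[0,0,0],"claw":0.5}

```text
t: 31.15
eef_pos: [0.5807, -0.35, 0.0682]
ee_rot: [3.14, -0.001, 0.021]
force: [-9.7, 3.3, 20.7]
width: 0.0129
gripper_force: 45.0
```

>>> servo_tool:
  targets:
    - {"xyz":[0,0,-0.25],"angular":[0,0,0],"claw":0.5}
    - {"xyz":[0,-0.021,-0.785],"angular":[0,0,0],"claw":0.5}
    - {"xyz":[0,-0.062,-0.783],"angular":[0,0,0],"claw":0.5}
    - {"xyz":[0,-0.103,-0.779],"angular":[0,0,0],"claw":0.5}
    - {"xyz":[0,-0.143,-0.772],"angular":[0,0,0],"claw":0.5}
    - {"xyz":[0,-0.183,-0.764],"angular":[0,0,0],"claw":0.5}
    - {"xyz":[0,-0.223,-0.753],"angular":[0,0,0],"claw":0.5}
    - {"xyz":[0,-0.262,-0.74],"angular":[0,0,0],"claw":0.5}
    - {"xyz":[0,-0.301,-0.726],"angular":[0,0,0],"claw":0.5}
    - {"xyz":[0,-0.338,-0.709],"angular":[0,0,0],"claw":0.5}
    - {"xyz":[0,-0.375,-0.69],"angular":[0,0,0],"claw":0.5}
    - {"xyz":[0,-0.41,-0.67],"angular":[0,0,0],"claw":0.5}
    - {"xyz":[0,-0.445,-0.647],"angular":[0,0,0],"claw":0.5}
    - {"xyz":[0,-0.478,-0.623],"angular":[0,0,0],"claw":0.5}
    - {"xyz":[0,-0.51,-0.597],"angular":[0,0,0],"claw":0.5}

```text
t: 32.65
eef_pos: [0.58, -0.3127, 0.1681]
ee_rot: [3.139, -0.001, 0.02]
force: [-0.7, -10.1, -3.6]
width: 0.0129
gripper_force: 45.0
```

>>> servo_tool:
  targets:
    - {"xyz":[0,-0.541,-0.57],"angular":[0,0,0],"claw":0.5}
    - {"xyz":[0,-0.57,-0.541],"angular":[0,0,0],"claw":0.5}
    - {"xyz":[0,-0.597,-0.51],"angular":[0,0,0],"claw":0.5}
    - {"xyz":[0,-0.623,-0.478],"angular":[0,0,0],"claw":0.5}
    - {"xyz":[0,-0.647,-0.445],"angular":[0,0,0],"claw":0.5}
    - {"xyz":[0,-0.67,-0.41],"angular":[0,0,0],"claw":0.5}
    - {"xyz":[0,-0.69,-0.375],"angular":[0,0,0],"claw":0.5}
    - {"xyz":[0,-0.709,-0.338],"angular":[0,0,0],"claw":0.5}
    - {"xyz":[0,-0.726,-0.301],"angular":[0,0,0],"claw":0.5}
    - {"xyz":[0,-0.74,-0.262],"angular":[0,0,0],"claw":0.5}
    - {"xyz":[0,-0.753,-0.223],"angular":[0,0,0],"claw":0.5}
    - {"xyz":[0,-0.764,-0.183],"angular":[0,0,0],"claw":0.5}
    - {"xyz":[0,-0.772,-0.143],"angular":[0,0,0],"claw":0.5}
    - {"xyz":[0,-0.779,-0.103],"angular":[0,0,0],"claw":0.5}
    - {"xyz":[0,-0.783,-0.062],"angular":[0,0,0],"claw":0.5}
    - {"xyz":[0,-0.785,-0.021],"angular":[0,0,0],"claw":0.5}

```text
t: 34.25
eef_pos: [0.5784, -0.2017, 0.2204]
ee_rot: [3.137, -0.004, 0.02]
force: [-3.7, -10.1, 10.0]
width: 0.0126
gripper_force: 45.0
```

Tracking is good, so I'll continue down to open.

>>> servo_tool:
  targets:
    - {"xyz":[0,-0.785,0.021],"angular":[0,0,0],"claw":0.5}
    - {"xyz":[0,-0.783,0.062],"angular":[0,0,0],"claw":0.5}
    - {"xyz":[0,-0.779,0.103],"angular":[0,0,0],"claw":0.5}
    - {"xyz":[0,-0.772,0.143],"angular":[0,0,0],"claw":0.5}
    - {"xyz":[0,-0.764,0.183],"angular":[0,0,0],"claw":0.5}
    - {"xyz":[0,-0.753,0.223],"angular":[0,0,0],"claw":0.5}
    - {"xyz":[0,-0.74,0.262],"angular":[0,0,0],"claw":0.5}
    - {"xyz":[0,-0.726,0.301],"angular":[0,0,0],"claw":0.5}
    - {"xyz":[0,-0.709,0.338],"angular":[0,0,0],"claw":0.5}
    - {"xyz":[0,-0.69,0.375],"angular":[0,0,0],"claw":0.5}
    - {"xyz":[0,-0.67,0.41],"angular":[0,0,0],"claw":0.5}
    - {"xyz":[0,-0.647,0.445],"angular":[0,0,0],"claw":0.5}
    - {"xyz":[0,-0.623,0.478],"angular":[0,0,0],"claw":0.5}
    - {"xyz":[0,-0.597,0.51],"angular":[0,0,0],"claw":0.5}
    - {"xyz":[0,-0.57,0.541],"angular":[0,0,0],"claw":0.5}

```text
t: 35.75
eef_pos: [0.5777, -0.0941, 0.1753]
ee_rot: [3.14, -0.005, 0.021]
force: [1.1, -5.9, 5.5]
width: 0.0126
gripper_force: 45.0
```

>>> servo_tool:
  targets:
    - {"xyz":[0,-0.541,0.57],"angular":[0,0,0],"claw":0.5}
    - {"xyz":[0,-0.51,0.597],"angular":[0,0,0],"claw":0.5}
    - {"xyz":[0,-0.478,0.623],"angular":[0,0,0],"claw":0.5}
    - {"xyz":[0,-0.445,0.647],"angular":[0,0,0],"claw":0.5}
    - {"xyz":[0,-0.41,0.67],"angular":[0,0,0],"claw":0.5}
    - {"xyz":[0,-0.375,0.69],"angular":[0,0,0],"claw":0.5}
    - {"xyz":[0,-0.338,0.709],"angular":[0,0,0],"claw":0.5}
    - {"xyz":[0,-0.301,0.726],"angular":[0,0,0],"claw":0.5}
    - {"xyz":[0,-0.262,0.74],"angular":[0,0,0],"claw":0.5}
    - {"xyz":[0,-0.223,0.753],"angular":[0,0,0],"claw":0.5}
    - {"xyz":[0,-0.183,0.764],"angular":[0,0,0],"claw":0.5}
    - {"xyz":[0,-0.143,0.772],"angular":[0,0,0],"claw":0.5}
    - {"xyz":[0,-0.103,0.779],"angular":[0,0,0],"claw":0.5}
    - {"xyz":[0,-0.062,0.6],"angular":[0,0,0],"claw":0.5}
    - {"xyz":[0,-0.01,0.4],"angular":[0,0,0],"claw":0.5}
    - {"xyz":[0,0,0.3],"angular":[0,0,0],"claw":0.5}
    - {"xyz":[0,0,0.2],"angular":[0,0,0],"claw":0.5}
    - {"xyz":[0,0,0],"angular":[0,0,0],"claw":0.5}

```text
t: 37.55
eef_pos: [0.5775, -0.0499, 0.0694]
ee_rot: [3.141, -0.005, 0.021]
force: [4.2, -5.5, 2.2]
width: 0.0125
gripper_force: 45.0
```

>>> servo_tool:
  targets:
    - {"xyz":[0,0,0.15],"angular":[0,0,0],"claw":0.5}
    - {"xyz":[0,0,0.15],"angular":[0,0,0],"claw":0.5}
    - {"xyz":[0,0,0.1],"angular":[0,0,0],"claw":0.5}

```text
t: 37.85
eef_pos: [0.5775, -0.0499, 0.0669]
ee_rot: [3.141, -0.006, 0.022]
force: [-3.4, -2.6, 23.8]
width: 0.0124
gripper_force: 45.0
```

>>> servo_tool:
  targets:
    - {"angular":[0,0,0],"xyz":[0,0,-0.2],"claw":3}
    - {"angular":[0,0,0],"xyz":[0,0,0],"claw":3}
    - {"angular":[0,0,0],"xyz":[0,0,0],"claw":3}
    - {"angular":[0,0,0],"xyz":[0,0,-2],"claw":3}
    - {"angular":[0,0,0],"xyz":[0,0,-4.5],"claw":4}
    - {"angular":[0,0,0],"xyz":[0,0,-4.5],"claw":5}
    - {"angular":[0,0,0],"xyz":[0,0,-2],"claw":5}
    - {"angular":[0,0,0],"xyz":[0.33,-4.03,0],"claw":5}
    - {"angular":[0,0,0],"xyz":[0.33,-4.03,0],"claw":5}
    - {"angular":[0,0,0],"xyz":[0.33,-4.03,0],"claw":5}
    - {"angular":[0,0,0],"xyz":[0.33,-4.03,0],"claw":5}
    - {"angular":[0,0,0],"xyz":[0.33,-4.03,0],"claw":5}
    - {"angular":[0,0,-4.85],"xyz":[0,0,0],"claw":5}
    - {"angular":[0,0,0],"xyz":[0,0,0],"claw":5}

```text
t: 39.25
eef_pos: [0.5867, 0.1536, 0.1949]
ee_rot: [3.141, 0.001, 0.108]
force: [-0.5, 0.1, -0.2]
width: 0.0502
gripper_force: 0.0
```

```bash
python3 - <<'E'
from h import *
import pickle
t=grab('top');s=grab('side');w=grab('wrist');pickle.dump((t,s,w),open('s10.pkl','wb'))
st=monitor.get_state();print(st['eef_pos'],st['ee_rot'])
im=np.zeros((600,800,3),np.uint8)
im[:350,:400]=cv2.resize(t['color'][130:245,345:475],(400,350),interpolation=3)
im[:350,400:]=cv2.resize(s['color'][95:200,275:395],(400,350),interpolation=3)
im[350:,:400]=cv2.resize(w['color'],(400,250));im[350:,400:]=cv2.resize(t['color'],(400,250))
cv2.imwrite('pics/s10.png',im)
print('post',proj(w,[.5898,.1516,.085]))
E
```

```text
[0.58692765 0.15171727 0.19529771] [3.14150989e+00 4.81333007e-04 1.02509895e-01]
post [317.19138853 197.6213363 ]
```

View pics/s10.png

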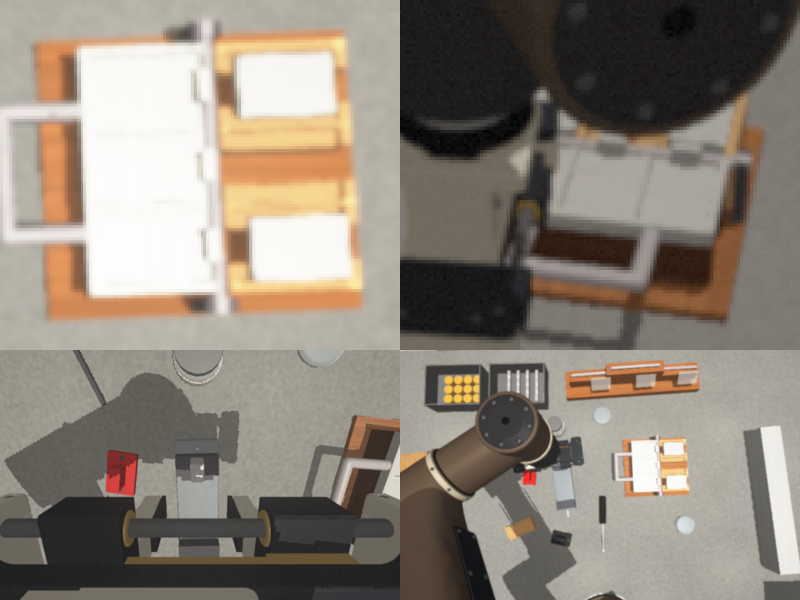

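Both brackets lie back-up in the outer nests and the flipper is open. The vise post is between the fingers at about (314,187). I'll push the jaw home.

>>> servo_tool:
  targets:
    - {"angular":[0,0,0],"xyz":[0.3,0,4.5],"claw":5}
    - {"angular":[0,0,0],"xyz":[0,0,4.5],"claw":5}
    - {"angular":[0,0,0],"xyz":[0,0,3.1],"claw":5}
    - {"angular":[0,0,0],"xyz":[0,0,0],"claw":1}
    - {"angular":[0,0,0],"xyz":[0,0,0],"claw":1}
    - {"angular":[0,0,0],"xyz":[0,0,0],"claw":1}
    - {"angular":[0,0,0],"xyz":[0,0,0],"claw":1}
    - {"angular":[0,0,0],"xyz":[0,0,0],"claw":1}
  force: 40

```text
t: 40.2
eef_pos: [0.5911, 0.152, 0.0764]
ee_rot: [3.141, -0.002, 0.106]
force: [-0.8, -2.1, 3.9]
width: 0.0181
gripper_force: 40.0
```

>>> servo_tool:
  targets:
    - {"angular":[0,0,0],"xyz":[-0.9,0,0],"claw":1}
    - {"angular":[0,0,0],"xyz":[-0.9,0,0],"claw":1}
    - {"angular":[0,0,0],"xyz":[-0.9,0,0],"claw":1}
    - {"angular":[0,0,0],"xyz":[-0.8,0,0],"claw":1}
    - {"angular":[0,0,0],"xyz":[-0.5,0,0],"claw":1}
    - {"angular":[0,0,0],"xyz":[-0.4,0,0],"claw":1}
    - {"angular":[0,0,0],"xyz":[-0.2,0,0],"claw":1}
    - {"angular":[0,0,0],"xyz":[0,0,0],"claw":1}

```text
t: 41.0
eef_pos: [0.5465, 0.1466, 0.0764]
ee_rot: [3.14, -0.004, 0.106]
force: [9.9, -10.9, -0.0]
width: 0.0178
gripper_force: 40.0
```

>>> servo_tool:
  targets:
    - {"angular":[0,0,0],"xyz":[-0.2,0,0],"claw":1}
    - {"angular":[0,0,0],"xyz":[-0.1,0,0],"claw":1}
    - {"angular":[0,0,0],"xyz":[0,0,0],"claw":1}

```text
t: 41.3
eef_pos: [0.5464, 0.1466, 0.0764]
ee_rot: [3.141, -0.008, 0.107]
force: [22.3, -14.8, -10.2]
width: 0.0175
gripper_force: 40.1
```

>>> servo_tool:
  targets:
    - {"angular":[0,0,0],"xyz":[0.2,0,0],"claw":5}
    - {"angular":[0,0,0],"xyz":[0,0,0],"claw":5}
    - {"angular":[0,0,0],"xyz":[0,0,0],"claw":5}
    - {"angular":[0,0,0],"xyz":[0,0,-4],"claw":5}
    - {"angular":[0,0,0],"xyz":[0,0,-4.5],"claw":5}
    - {"angular":[0,0,0],"xyz":[0,0,-4.5],"claw":5}
    - {"angular":[0,0,0],"xyz":[-2,-4,0],"claw":5}
    - {"angular":[0,0,0],"xyz":[-2,-4,0],"claw":5}
    - {"angular":[0,0,0],"xyz":[-2,-4,0],"claw":5}
    - {"angular":[0,0,0],"xyz":[-1,-4,0],"claw":5}
    - {"angular":[0,0,0],"xyz":[0,-4,0],"claw":5}
    - {"angular":[0,0,0],"xyz":[0,-4,0],"claw":5}
    - {"angular":[0,0,0],"xyz":[0,0,0],"claw":5}
    - {"angular":[0,0,0],"xyz":[0,0,0],"claw":5}

```text
t: 42.7
eef_pos: [0.4477, 0.3798, 0.2042]
ee_rot: [3.141, 0.001, 0.107]
force: [0.0, -0.9, 0.2]
width: 0.0502
gripper_force: 0.0
```

```bash
python3 - <<'E'
from h import *
t=grab('top','f.png');im=t['color']
print(monitor.get_state()['eef_pos'],monitor.get_state()['force'])
roi=np.zeros(im.shape[:2],np.uint8);roi[130:245,415:475]=1
m=((im.min(2)>190)*roi*255).astype(np.uint8)
for c in cv2.findContours(m,0,2)[0]:
    if cv2.contourArea(c)>100:
        b=cv2.boxPoints(cv2.minAreaRect(c));p=[onz(t,q,.055)[:2] for q in b];print('nested',np.mean(p,0).round(4),[np.linalg.norm(p[i]-p[i-1]).round(4) for i in (0,1)])
V=lambda x,y:(x/4+145-.4,y/4+155-.4)
# jaw: dark pixels along the vise centre line, and bright flipper mask
print('vise col rows',[int(v) for v in im[165:245,254:264].mean((1,2))])
E
```

```text
[0.44798014 0.37891202 0.2043567 ] [ 0.30293354 -0.18440326  0.35661906]
nested [ 0.5165 -0.2623] [np.float64(0.0443), np.float64(0.0686)]
nested [ 0.6366 -0.2565] [np.float64(0.0448), np.float64(0.069)]
vise col rows [152, 151, 149, 148, 152, 160, 163, 164, 164, 164, 164, 164, 164, 164, 164, 165, 165, 165, 165, 165, 165, 165, 165, 164, 164, 164, 164, 164, 162, 152, 148, 160, 169, 173, 175, 178, 183, 187, 191, 191, 182, 150, 115, 98, 96, 99, 111, 135, 157, 167, 169, 169, 169, 169, 169, 170, 169, 169, 169, 169, 170, 170, 169, 168, 168, 167, 167, 168, 168, 168, 168, 168, 169, 168, 164, 152, 129, 107, 99, 98]
```

```bash
python3 -c "
from station import order
print(order.job_done())"
```

```text
the job is handed in; nothing more can be done
None
```

Job handed in after about 43 s of robot time: both brackets present (the clamped one and the only one on the bench) lie flat and back-up in the two outer nests, the flipper is open, and the vise jaw is pushed home against its stop.

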